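# Park the model vehicles in the lay-by in order of length

## Robot

A 7-joint arm with a two-finger parallel gripper is mounted at the origin on a cart in front of the work surface, level with it; the furniture and walls round the work are solid. World frame = base frame: x ahead of the robot, y to its left, z up, the work surface at z = 0. Lengths are in mm, angles in rad, forces in N, time in s.
With the tool pointing down it reaches from about 375 to 925 mm from the base axis. Payload 3.1 kg.
Tool frame: the origin (TCP) lies on the centre line of the jaws, within the pads' length; the fingertips stand 19 mm ahead of it and the grasp point (between the pads) is the TCP (arm.tips_ahead is the distance from the TCP to the fingertips, in mm); z points along the fingers, y is the line along which they close (so a half turn about z gives the same grasp; the last joint's range is limited). The gripper opens to 85 mm and grips with 20 to 120 N. Pads are 22 mm wide; open, the fingers measure 114 mm over their backs; the gripper's body (76 mm by 85 mm) begins 54 mm behind the grasp point. The pads swing forward as they close: fully open they stand 13 mm farther back than shut.
Start: joints at [1.076, 0.383, 0.044, 1.598, -0.018, 1.161, -0.05], TCP at [251.224, -599.491, 250.269] pointing down, gripper open.
Joint ranges: [-2.61, 2.61], [-0.41, 2.15], [-1.48, 1.57], [0, 2.5], [-1.57, 4.71], [0.05, 1.97], [-2.85, 2.85]. Speed limits (rad/s): [2.79, 2.79, 3.14, 3.14, 3.14, 3.14, 3.14].

## Interface

Orientations are given as a unit quaternion [w, x, y, z].
In Python, from bench import arm gives the robot as it stands.
- The arm moves only by the tool drive_tool, never from a script. Its argument "increments" is a list of rows, each an object with "delta_pos": the shift along the tool's x, y, z in mm, a list of three; "yaw": the turn about the tool's z in rad. In form: [{"delta_pos": [tx, ty, tz], "yaw": yaw}, ...]. A call has 1 to 10 rows; each row shifts and turns the commanded pose from where the row before left it, along the tool's axes as they then stand; what a row does not reach is not made up. A row lasts 1/12 s, in which the tool goes at most 41.7 mm and 7.16 degrees, less where a joint would pass 70% of its speed; a pose out of reach is approached as far as the arm can. A call is refused whole if a number of a shift passes 41.7 or a number of a turn 0.125, either way. A call with a gripper value outside its range is refused whole. "fingers" is the finger opening in mm, from 0 to 85.4, set as the call begins (left out, the last holds). The fingers move at their own pace and stop on an object; "grip_force" is the grip in N (left out, the last holds). Time passes only in rows, so rows that do not move let the fingers close. It gives the time, the measured TCP pose, the force, the opening and the grip force at its end, in the units of the state.
- arm.get_state(): the state, without advancing time (a new reading comes with each control period).
- arm.camera(name): name is "scene" or "top" or "wrist"; returns the picture (400x640x3 uint8, red, green, blue); there is no depth.
- arm.camera_info(name): a dict with "fx", "fy", "cx", "cy" (pixels), "world_from_camera" (4x4, takes a point from camera to world coordinates); the wrist camera has in their place "hand_eye" (4x4, takes a point from camera to tool coordinates, whose origin is the TCP and whose axes are the flange's). Camera axes: x right, y up, looking along -z (the intrinsics and any distortion apply to the point x, -y, -z); pixel columns grow to the right and rows downward; lengths in mm; the calibration is good to about 2 mm. The wrist camera is an equidistant fisheye: a pixel r from the principal point sees the ray r / f radians off the axis. A picture is of the moment at which its call begins: read the wrist's pose just before it. camera_info takes no time and is no camera call.
- arm.hand_in(): hands the job in; it is judged then, once.
The state is a dict: "time": time; "q": joint angles; "qd": joint speeds; "tau": joint torques, N m; "tool_pos": TCP position; "tool_rot": TCP orientation; "ft_force": force on the tool from outside, world axes, zero at the start; "wrist_torque": the same for the moment, N m; "grip_width": opening from 0.0 (shut) to 1.0 (fully open); "gripper_force": force on a finger pad.
Only numpy, scipy, OpenCV 4.12 (cv2) and the standard library are available. Lean on these libraries where they do the work, as an engineer would, in place of code of your own. Each camera call takes 0.05 s, during which the arm holds its last target. There are 200 camera calls.

## Task

Park the four model vehicles standing on the road (pickup, van, box lorry and double-deck bus) in the four bays of the lay-by beside it, one to a bay, in order of length: the shortest in the bay next to the goods hut, then the next longer, and so on to the longest at the other end by the bus shelter. Stand each on its wheels in the middle of its bay, straight along it, nose either way, and leave the cottage in front where it is.

Things in the scene. Friction and masses are not known exactly. Their poses are not given: they have to be found in the camera images.
- pickup_white: open-backed pickup truck, the shortest and lowest of the four, 24 x 62 x 23 mm, 45 g (across x, along y, high); loose, on its wheels on the road, with 7 mm high rails 20 to 40 mm beyond its far side; origin at the centre of its underside, x across, y along its length, z up. Pinch it across its width (x).
- van_yellow: step van, the second shortest, 35 x 80 x 39 mm, 60 g (across x, along y, high); loose, on its wheels on the road, with 7 mm high rails 20 to 40 mm beyond its far side; origin at the centre of its underside, x across, y along its length, z up. Pinch it across its width (x).
- lorry_blue: box lorry, the second longest, 33 x 99 x 40 mm, 90 g; its box body (32 mm wide, 12 to 40 mm high) runs from y = -26 to +49 mm (across x, along y, high); loose, on its wheels on the road, with 7 mm high rails 20 to 40 mm beyond its far side; origin at the centre of its underside, x across, y along its length, z up. Pinch it across its width (x).
- bus_red: double-deck bus, the longest and tallest, 33 x 110 x 57 mm, 160 g (across x, along y, high); loose, on its wheels on the road, with 7 mm high rails 20 to 40 mm beyond its far side; origin at the centre of its underside, x across, y along its length, z up. Pinch it across its width (x).
- bay_1: parking bay, the -y end of the row: a fixed dark paved rectangle 116 x 50 mm edged with white lines, top 5 mm above the board; four alike, end to end along y at 124 mm spacing. Origin at its centre, 2 mm below its top; y runs along the bay (the way a vehicle stands in it), x across it.
- bay_2: parking bay, second from the -y end: a fixed dark paved rectangle 116 x 50 mm edged with white lines, top 5 mm above the board; four alike, end to end along y at 124 mm spacing. Origin at its centre, 2 mm below its top; y runs along the bay (the way a vehicle stands in it), x across it.
- bay_3: parking bay, third from the -y end: a fixed dark paved rectangle 116 x 50 mm edged with white lines, top 5 mm above the board; four alike, end to end along y at 124 mm spacing. Origin at its centre, 2 mm below its top; y runs along the bay (the way a vehicle stands in it), x across it.
- bay_4: parking bay, the +y end of the row: a fixed dark paved rectangle 116 x 50 mm edged with white lines, top 5 mm above the board; four alike, end to end along y at 124 mm spacing. Origin at its centre, 2 mm below its top; y runs along the bay (the way a vehicle stands in it), x across it.
- hut: small closed corrugated goods hut with a sloping roof, 41 mm high, 65 mm long, 40 mm wide; fixed, at one end of the row of bays, sometimes beyond bay_1 and sometimes beyond bay_4, 97 mm from that end bay's centre; a low open-fronted bus shelter (26 mm high) stands at the other end. Origin at the centre of its underside.
- cottage: model cottage with a chimney, 104 x 69 x 98 mm, loose, between the lay-by and the robot, must stay where it is. Origin at the centre of its underside.
Not all that is in view belongs to the job. Leave any black look-alike of the bus_red alone. What is shaped like the pickup_white but red is not meant.

How it is judged:
By the outcome, as a careful person would: the job done as asked, in the order asked, and still so for the second after the job is handed in, with the robot touching nothing.
It also fails if it takes over 83 s, if anything falls off the work surface, if the arm or the gripper's body presses on something with over 40 N, if the wrist force passes 120 N, or if a joint passes its speed limit or range.

## Working session

There is one attempt and no reset: what is moved stays moved. The work goes in short steps, Python scripts to look and compute and a tool call to move; the robot and the scene stay as the last step left them, time stands still between calls to the robot, and variables do not carry over. Pictures are saved under pics/ and viewed, at most 14 in all, crops included, and the job is handed in when it is done.

Besides the shell and the picture viewer there is one more tool, called after "Call:" as name([rows], argument=value, ...), one row to a line, values as JSON. drive_tool: Moves the arm, as the interface text tells. Its arguments: {"type":"object","properties":{"increments":{"type":"array","items":{"type":"object","properties":{"delta_pos":{"type":"array","items":{"type":"number"}},"yaw":{"type":"number"}}}},"fingers":{"type":"number"},"grip_force":{"type":"number"}},"required":["increments"]}

```bash
mkdir -p pics
python3 - <<'E'
from bench import arm
import cv2
for n in ("scene","top"):
    cv2.imwrite(f"pics/{n}0.png",arm.camera(n)[:,:,::-1])
    i=arm.camera_info(n);print(n,i)
print(arm.camera_info("wrist"));print(arm.get_state())
E
```

```text
scene {'fx': 450.92330783716477, 'fy': 450.92330783716477, 'cx': 320.326970067243, 'cy': 196.53615095469382, 'world_from_camera': array([[-8.10928501e-01,  3.98949009e-01, -4.28059170e-01,
        -6.46287003e+01],
       [-5.84915475e-01, -5.73168781e-01,  5.73891484e-01,
         6.59352793e+02],
       [-1.63967140e-02,  7.15763394e-01,  6.98150350e-01,
         9.92705713e+02],
       [ 0.00000000e+00,  0.00000000e+00,  0.00000000e+00,
         1.00000000e+00]])}
top {'fx': 511.222871424737, 'fy': 511.222871424737, 'cx': 324.85212054317907, 'cy': 199.74541476860978, 'world_from_camera': array([[-6.77095550e-02,  7.82890240e-01, -6.18464460e-01,
        -6.55131829e+02],
       [-9.97705072e-01, -5.30838598e-02,  4.20320525e-02,
        -1.44002923e+01],
       [ 7.60030212e-05,  6.19891100e-01,  7.84687848e-01,
         1.53821610e+03],
       [ 0.00000000e+00,  0.00000000e+00,  0.00000000e+00,
         1.00000000e+00]])}
{'fx': 309.70691628693146, 'fy': 309.70691628693146, 'cx': 313.57588695695455, 'cy': 199.58469075368563, 'hand_eye': array([[-1.79546469e-04,  9.58268535e-01,  
[... 314 characters left out ...]
q': array([ 1.07619518,  0.38376143,  0.04383197,  1.59940424, -0.01791405,
        1.16120288, -0.04991973]), 'qd': array([ 0.00186517, -0.0031625 , -0.00120661, -0.00371368,  0.00191032,
       -0.00051402,  0.00072358]), 'tau': array([ 2.59629669e-03, -4.34726751e+01,  1.02925725e+00, -2.50454664e+01,
        1.08380531e-02,  5.42722424e-03,  1.55491415e-05]), 'tool_pos': array([ 250.90279906, -598.75176665,  249.0132397 ]), 'tool_rot': array([-1.15625922e-03,  9.80376565e-01,  1.97130341e-01, -2.88875712e-04]), 'ft_force': array([ 0.48171196,  0.72283272, -0.59563237]), 'wrist_torque': array([ 0.00080084, -0.00594104,  0.00368884]), 'gripper_force': 0.0, 'grip_width': 0.9990964379185193}
```

View pics/top0.png

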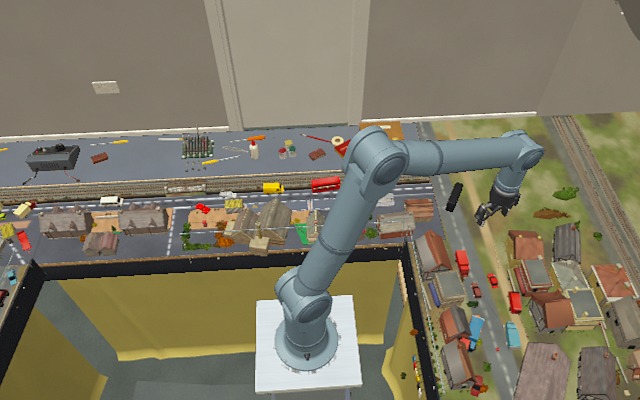

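View pics/scene0.png

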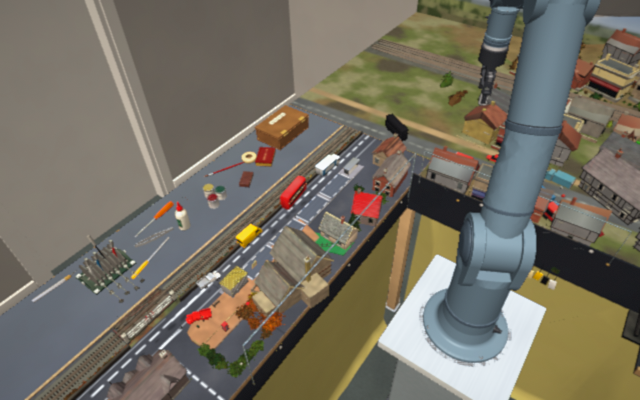

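```bash
cat > h.py <<'E'
from bench import arm
import cv2, numpy as np
def ray(name,u,v):
    i=arm.camera_info(name);M=i["world_from_camera"]
    d=M[:3,:3]@np.array([(u-i["cx"])/i["fx"],-(v-i["cy"])/i["fy"],-1]);return M[:3,3],d
def onz(name,u,v,z=0):
    o,d=ray(name,u,v);return (o+d*(z-o[2])/d[2])[:2].round(0)
E
python3 - <<'E'
from h import *
a=cv2.imread("pics/scene0.png")[105:325,180:420];cv2.imwrite("pics/c1.png",cv2.resize(a,(655,600),interpolation=3))
a=cv2.imread("pics/top0.png")[165:265,170:440];cv2.imwrite("pics/c2.png",cv2.resize(a,(800,296),interpolation=3))
for p in [(208,278),(248,235),(293,190),(327,163),(396,127),(285,265),(390,175)]:print(p,onz("scene",*p,15))
for p in [(228,194),(273,187),(326,184),(410,188)]:print(p,onz("top",*p,15))
E
```

```text
(208, 278) [598. 274.]
(248, 235) [613. 102.]
(293, 190) [ 623. -119.]
(327, 163) [ 611. -288.]
(396, 127) [ 521. -600.]
(285, 265) [459. 124.]
(390, 175) [ 407. -355.]
(228, 194) [599. 272.]
(273, 187) [622. 100.]
(326, 184) [ 623. -106.]
(410, 188) [ 581. -428.]
```

View pics/c1.png

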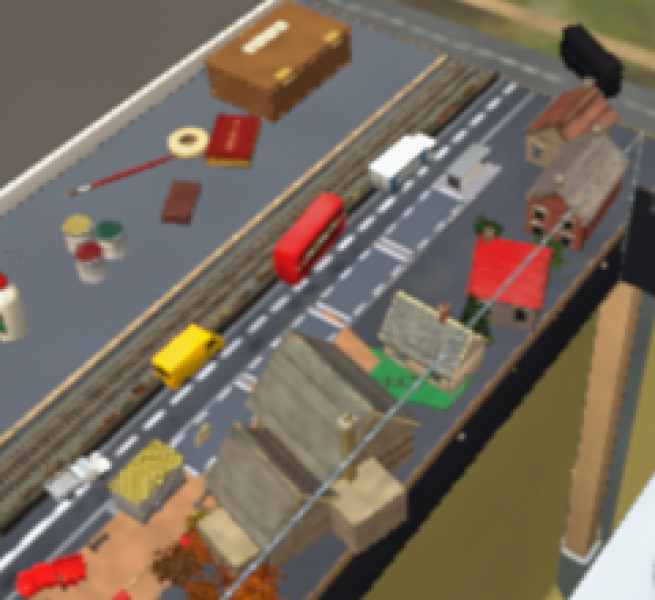

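View pics/c2.png

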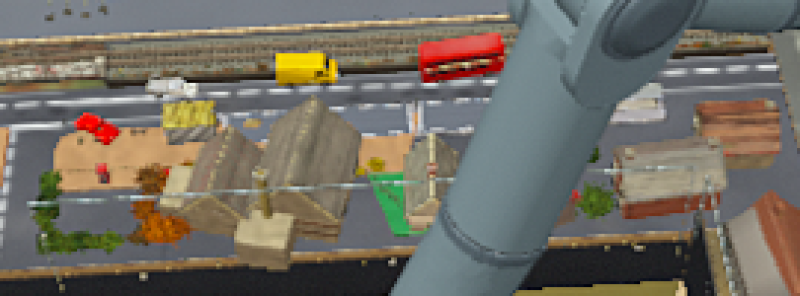

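Run:
```python
from h import *
# wire: plane through scene line, intersect with rays from top
o,d1=ray("scene",414,156);_,d2=ray("scene",264,324);n=np.cross(d1,d2)
for p in [(180,234),(245,230),(300,227),(411,222)]:
    t,d=ray("top",*p);print("wire",(t+d*(n@(o-t))/(n@d)).round())
s=np.array([180,105]);f=lambda x,y:tuple(s+np.array([x,y])*.3667)
for nm,p,z in [("hut top mid",(150,465),41),("shelter",(468,160),26),("bay sep",(395,248),3),("sep",(330,315),3),("sep",(247,380),3),("bus",(310,225),57),("lorry",(403,150),40),("bigroof R",(300,335),98),("bigroof end",(410,410),98),("chim",(348,420),98),("small roof",(400,295),98),("small chim",(444,310),98),("black",(590,45),57)]:
    print(nm,onz("scene",*f(*p),z))
```

```text
wire [322. 394. 158.]
wire [319. 181. 165.]
wire [320.   1. 164.]
wire [ 329. -371.  145.]
hut top mid [529. 238.]
shelter [ 534. -321.]
bay sep [ 532. -165.]
sep [530. -38.]
sep [544.  84.]
bus [599. -95.]
lorry [ 600. -278.]
bigroof R [480.  67.]
bigroof end [340.  81.]
chim [380. 123.]
small roof [432. -33.]
small chim [384. -41.]
black [ 511. -576.]
```

Call:
drive_tool([
  {"delta_pos": [0, 0, -5], "yaw": -0.118},
  {"delta_pos": [0, 0, -5], "yaw": -0.118},
  {"delta_pos": [0, 0, -5], "yaw": -0.118},
  {"delta_pos": [0, 0, -5], "yaw": -0.118},
  {"delta_pos": [0, 0, -5], "yaw": -0.118},
  {"delta_pos": [0, 0, -5], "yaw": -0.118},
  {"delta_pos": [0, 0, -5], "yaw": -0.118},
  {"delta_pos": [0, 0, -5], "yaw": -0.118},
  {"delta_pos": [0, 0, -5], "yaw": -0.118},
  {"delta_pos": [0, 0, -5], "yaw": -0.112},
])

```text
time: 0.93
tool_pos: [250.9, -599.1, 299.6]
tool_rot: [-0.001, 0.705, 0.709, 0.0]
ft_force: [0.4, -0.0, -0.4]
grip_width: 1.002
gripper_force: 0.0
```

Call:
drive_tool([
  {"delta_pos": [31, 32, 0]},
  {"delta_pos": [31, 32, 0]},
  {"delta_pos": [31, 32, 0]},
  {"delta_pos": [31, 32, 0]},
  {"delta_pos": [31, 32, 0]},
  {"delta_pos": [31, 32, 0]},
  {"delta_pos": [31, 32, 0]},
  {"delta_pos": [31, 32, 0]},
  {"delta_pos": [31, 32, 0]},
  {"delta_pos": [31, 32, 0]},
])

```text
$.increments[0]: bad value
```

```bash
cat >> h.py <<'E'
from scipy.spatial.transform import Rotation as Rn
def wpose():
    s=arm.get_state();q=s["tool_rot"];T=np.eye(4);T[:3,:3]=Rn.from_quat([q[1],q[2],q[3],q[0]]).as_matrix();T[:3,3]=s["tool_pos"];return T
def wshot(nm):
    T=wpose();im=arm.camera("wrist")[:,:,::-1];cv2.imwrite(f"pics/{nm}.png",im);np.save(f"pics/{nm}.npy",T);return im
def wz(T,u,v,z):
    i=arm.camera_info("wrist");M=T@i["hand_eye"];a=(u-i["cx"]);b=(v-i["cy"]);r=np.hypot(a,b)+1e-9;th=r/i["fx"]
    d=M[:3,:3]@np.array([a/r*np.sin(th),-b/r*np.sin(th),-np.cos(th)]);o=M[:3,3];return (o+d*(z-o[2])/d[2])[:2]
def pix(T,P):
    i=arm.camera_info("wrist");M=np.linalg.inv(T@i["hand_eye"]);p=M[:3,:3]@np.asarray(P,float)+M[:3,3]
    s=np.hypot(p[0],p[1]);th=np.arctan2(s,-p[2]);return i["cx"]+i["fx"]*th*p[0]/s,i["cy"]-i["fx"]*th*p[1]/s
def rect(nm,x0,x1,y0,y1,z,s=2):
    "orthorectified view on plane z, s px/mm; +x up, +y left"
    im=cv2.imread(f"pics/{nm}.png");T=np.load(f"pics/{nm}.npy")
    W=int((y1-y0)*s);H=int((x1-x0)*s);m=np.zeros((H,W,2),np.float32)
    for r in range(H):
        for c in range(W): m[r,c]=pix(T,[x1-r/s,y1-c/s,z])
    return cv2.remap(im,m[...,0],m[...,1],1)
E
python3 - <<'E'
from h import *
im=wshot("w1");print(wpose().round(2))
E
```

```text
[[-1.0000e-02  1.0000e+00  0.0000e+00  2.5118e+02]
 [ 1.0000e+00  1.0000e-02 -0.0000e+00 -5.9966e+02]
 [-0.0000e+00  0.0000e+00 -1.0000e+00  3.0094e+02]
 [ 0.0000e+00  0.0000e+00  0.0000e+00  1.0000e+00]]
```

View pics/w1.png

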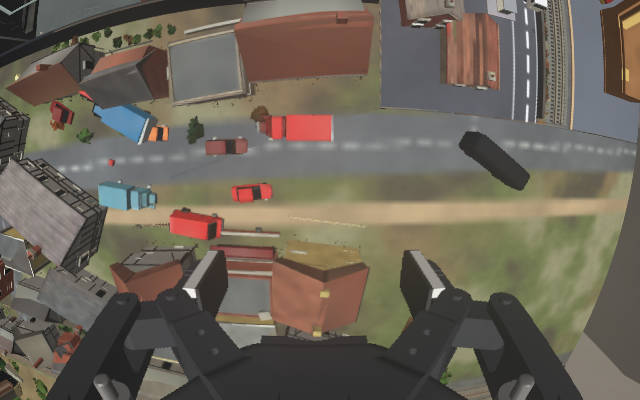

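The wrist view shows the black decoy bus (495,160) and the neighbouring town; the road runs off at the upper right. The move was refused because each row needs a yaw.

Call:
drive_tool([
  {"delta_pos": [31, 30, 0], "yaw": 0},
  {"delta_pos": [31, 30, 0], "yaw": 0},
  {"delta_pos": [31, 30, 0], "yaw": 0},
  {"delta_pos": [31, 30, 0], "yaw": 0},
  {"delta_pos": [31, 30, 0], "yaw": 0},
  {"delta_pos": [31, 30, 0], "yaw": 0},
  {"delta_pos": [31, 30, 0], "yaw": 0},
  {"delta_pos": [31, 30, 0], "yaw": 0},
  {"delta_pos": [31, 30, 0], "yaw": 0},
  {"delta_pos": [31, 30, 0], "yaw": 0},
])

```text
time: 1.82
tool_pos: [541.7, -298.4, 299.7]
tool_rot: [-0.0, 0.708, 0.706, -0.0]
ft_force: [0.6, -1.1, -0.2]
grip_width: 1.004
gripper_force: 0.0
```

Call:
drive_tool([
  {"delta_pos": [20, 0, 0], "yaw": 0},
  {"delta_pos": [20, 0, 0], "yaw": 0},
  {"delta_pos": [20, 0, 0], "yaw": 0},
  {"delta_pos": [0, 0, 0], "yaw": 0},
])

```text
time: 2.15
tool_pos: [541.9, -233.5, 299.7]
tool_rot: [-0.002, 0.705, 0.709, 0.001]
ft_force: [0.7, 1.5, -0.4]
grip_width: 0.998
gripper_force: 0.0
```

Run:
```python
from h import *
im=wshot("w2");print(wpose().round(2))
```

```text
[[  -0.      1.     -0.    541.46]
 [   1.      0.      0.   -236.57]
 [   0.     -0.     -1.    299.83]
 [   0.      0.      0.      1.  ]]
```

View pics/w2.png

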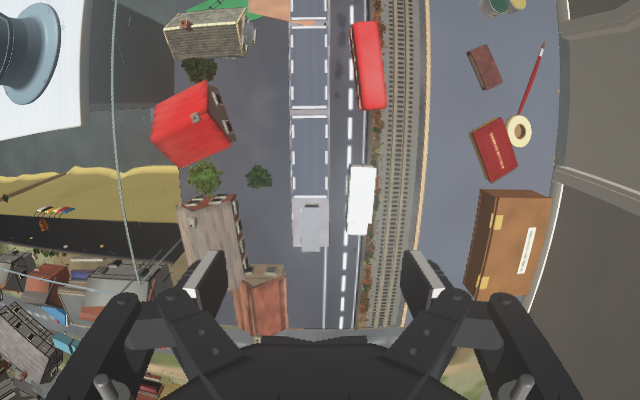

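The view shows bay 1 (centre ~310,152), shelter (310,225), lorry (361,200), bus (368,65). Next, the other end.

Call:
drive_tool([
  {"delta_pos": [28, 0, 0], "yaw": 0},
  {"delta_pos": [28, 0, 0], "yaw": 0},
  {"delta_pos": [28, 0, 0], "yaw": 0},
  {"delta_pos": [28, 0, 0], "yaw": 0},
  {"delta_pos": [28, 0, 0], "yaw": 0},
  {"delta_pos": [28, 0, 0], "yaw": 0},
  {"delta_pos": [28, 0, 0], "yaw": 0},
  {"delta_pos": [28, 0, 0], "yaw": 0},
  {"delta_pos": [0, 0, 0], "yaw": 0},
  {"delta_pos": [0, 0, 0], "yaw": 0},
])

```text
time: 3.03
tool_pos: [541.1, -15.3, 300.3]
tool_rot: [0.0, 0.706, 0.708, -0.0]
ft_force: [0.2, -0.8, -0.2]
grip_width: 1.0
gripper_force: 0.0
```

Run:
```python
from h import *
im=wshot("w3");print(wpose().round(2)[:3,3])
a=rect("w2",480,660,-330,0,5,2);b=rect("w3",480,660,-60,270,5,2)
print(a.shape);cv2.imwrite("pics/r.png",np.vstack([b[:290],a[:290]]))
```

```text
[541.11 -17.42 300.1 ]Traceback (most recent call last):
  File "<stdin>", line 3, in <module>
  File "h.py", line 24, in rect
    for c in range(W): m[r,c]=pix(T,[x1-r/s,y1-c/s,z])
                              ~~~^^^^^^^^^^^^^^^^^^^^^
  File "h.py", line 17, in pix
    i=arm.camera_info("wrist");M=np.linalg.inv(T@i["hand_eye"]);p=M[:3,:3]@np.asarray(P,float)+M[:3,3]
ValueError: time passes only in moves, steps and waits
```

View pics/w3.png

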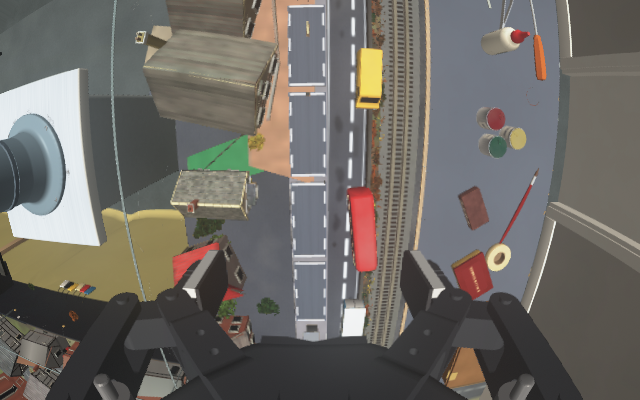

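The view shows the big cottage (210,80), the small house (212,193), the van (369,77) and the bus (362,228). A small brownish thing lies in bay 4 at (308,28), so I need a closer look.

Call:
drive_tool([
  {"delta_pos": [30, 0, 0], "yaw": 0},
  {"delta_pos": [30, 0, 0], "yaw": 0},
  {"delta_pos": [30, 0, 0], "yaw": 0},
  {"delta_pos": [30, 0, 0], "yaw": 0},
  {"delta_pos": [0, 0, 0], "yaw": 0},
  {"delta_pos": [0, 0, 0], "yaw": 0},
])

```text
time: 3.58
tool_pos: [541.3, 103.8, 300.2]
tool_rot: [0.0, 0.707, 0.707, -0.0]
ft_force: [0.8, -0.9, 0.4]
grip_width: 0.997
gripper_force: 0.0
```

```bash
python3 - <<'E'
s=open('h.py').read()
a=s.index("def pix");s=s[:a]+'''def pix(T,P):
    i=WI;M=np.linalg.inv(T@i["hand_eye"]);p=P@M[:3,:3].T+M[:3,3]
    s=np.hypot(p[...,0],p[...,1]);k=i["fx"]*np.arctan2(s,-p[...,2])/s
    return np.stack([i["cx"]+k*p[...,0],i["cy"]-k*p[...,1]],-1)
def rect(nm,x0,x1,y0,y1,z,s=2):
    "orthorectified on plane z, s px/mm; row 0 at x1, col 0 at y1"
    im=cv2.imread(f"pics/{nm}.png");T=np.load(f"pics/{nm}.npy")
    r,c=np.mgrid[:int((x1-x0)*s),:int((y1-y0)*s)]
    return cv2.remap(im,pix(T,np.stack([x1-r/s,y1-c/s,0*r+z],-1)).astype(np.float32),None,1)
'''
s=s.replace('def wz(T,u,v,z):\n    i=arm.camera_info("wrist")','WI=arm.camera_info("wrist")\ndef wz(T,u,v,z):\n    i=WI')
open('h.py','w').write(s)
E
python3 - <<'E'
from h import *
wshot("w4");print(wpose()[:3,3].round(1))
a=rect("w2",500,650,-340,-60,5,2);b=rect("w3",500,650,-170,110,5,2);c=rect("w4",400,650,40,320,5,2)
im=np.vstack([a,b])
cv2.imwrite("pics/r.png",im);cv2.imwrite("pics/rc.png",c)
# hsv masks: contours in w frames
for nm,lo,hi,z in [("w2",(0,150,90),(8,255,255),57),("w3",(0,150,90),(8,255,255),57),("w4",(20,150,100),(32,255,255),39),("w3",(20,150,100),(32,255,255),39)]:
    h=rect(nm,560,660,-260,330,z,2);m=cv2.inRange(cv2.cvtColor(h,cv2.COLOR_BGR2HSV),lo,hi)
    C=cv2.findContours(m,0,2)[0]
    for k in C:
        if cv2.contourArea(k)>1500:
            (u,v),wh,an=cv2.minAreaRect(k);print(nm,z,"x,y",660-v/2,330-u/2,"size",np.array(wh)/2,an)
E
```

```text
[541.6 101.7 299.9]
w2 57 x,y 606.6723556518555 -103.7353515625 size [ 30.56949425 108.2649231 ] 82.66139221191406
w3 57 x,y 606.1652374267578 -95.61685180664062 size [ 30.6010704  117.81395721] 81.81977844238281
w4 39 x,y 609.1473159790039 102.78553771972656 size [70.48051453 29.82828522] 2.385944128036499
```

View pics/rc.png

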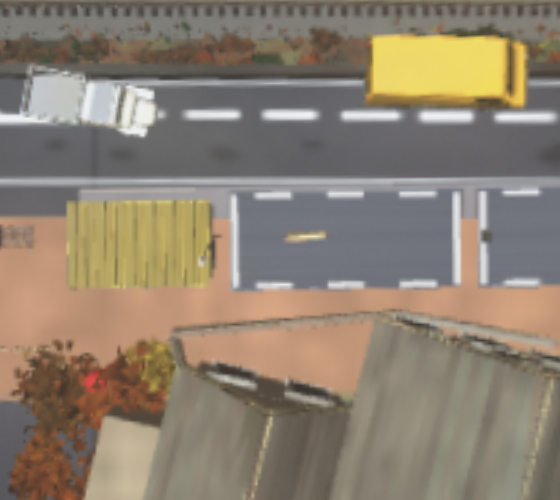

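View pics/r.png

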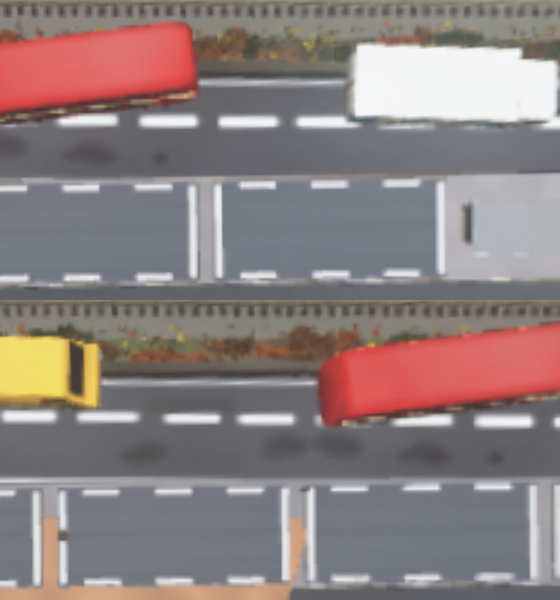

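Run:
```python
from h import *
c=cv2.imread("pics/w4.png")[0:260,130:400];d=cv2.imread("pics/w3.png")[0:260,130:330]
cv2.imwrite("pics/cc.png",cv2.resize(np.hstack([c,d]),None,fx=1.7,fy=1.7,interpolation=3))
# bays
for b,nm,yc in [(1,"w2",-226),(2,"w2",-102),(2,"w3",-102),(3,"w3",22),(3,"w4",22),(4,"w4",147)]:
    X1,Y1=570,yc+70;g=rect(nm,495,X1,yc-70,Y1,5,4)
    h=cv2.cvtColor(g,cv2.COLOR_BGR2HSV);m=cv2.inRange(h,(0,0,170),(180,40,255))
    xs=X1-np.arange(m.shape[0])/4;ys=Y1-np.arange(m.shape[1])/4
    sx=(m[:,160:400]>0).mean(1);sy=(m[100:200]>0).mean(0)
    px=[xs[k] for k in range(len(sx)) if sx[k]>.25];py=[ys[k] for k in range(len(sy)) if sy[k]>.6]
    f=lambda a:[(round(s.max(),1),round(s.min(),1)) for s in np.split(np.array(a),np.where(np.diff(a)<-1.5)[0]+1)] if a else a
    print(b,nm,"x",f(px),"y",f(py))
def cont(nm,lo,hi,z,x0,x1,y0,y1,amin):
    h=rect(nm,x0,x1,y0,y1,z,4);m=cv2.inRange(cv2.cvtColor(h,cv2.COLOR_BGR2HSV),lo,hi);m=cv2.morphologyEx(m,cv2.MORPH_OPEN,np.ones((7,7)))
    for k in cv2.findContours(m,0,2)[0]:
        if cv2.contourArea(k)>amin*16:
            (u,v),wh,an=cv2.minAreaRect(k);x,y,w,hh=cv2.boundingRect(k);print(nm,"z",z,"x %.1f y %.1f"%(x1-v/4,y1-u/4),"size",(np.array(wh)/4).round(1),round(an,1),"bb x",x1-y/4,x1-(y+hh)/4,"y",y1-x/4,y1-(x+w)/4)
print("lorry");cont("w2",(0,0,200),(180,40,255),40,570,650,-360,-200,300)
print("van");cont("w4",(18,120,80),(34,255,255),39,575,650,40,160,300);cont("w3",(18,120,80),(34,255,255),39,575,650,40,160,300)
print("pickup");cont("w4",(0,0,150),(180,60,255),20,570,650,230,340,100)
print("stick")
for nm in("w3","w4"):
  for z in (5,10):cont(nm,(12,60,120),(30,255,255),z,520,545,140,190,15)
```

```text
1 w2 x [(np.float64(560.0), np.float64(556.2)), (np.float64(515.0), np.float64(510.0))] y [(np.float64(-156.0), np.float64(-158.5)), (np.float64(-161.5), np.float64(-164.8)), (np.float64(-166.8), np.float64(-170.8)), (np.float64(-278.0), np.float64(-290.5))]
2 w2 x [(np.float64(558.0), np.float64(554.5)), (np.float64(513.0), np.float64(509.5))] y [(np.float64(-32.0), np.float64(-34.5)), (np.float64(-42.8), np.float64(-47.0)), (np.float64(-154.2), np.float64(-158.5)), (np.float64(-161.5), np.float64(-164.8)), (np.float64(-166.8), np.float64(-170.8))]
2 w3 x [(np.float64(559.0), np.float64(555.0)), (np.float64(512.8), np.float64(509.8))] y [(np.float64(-32.0), np.float64(-34.5)), (np.float64(-43.2), np.float64(-47.2)), (np.float64(-154.8), np.float64(-160.2)), (np.float64(-167.0), np.float64(-171.8))]
3 w3 x [(np.float64(556.8), np.float64(553.0)), (np.float64(511.2), np.float64(508.0))] y [(np.float64(92.0), np.float64(89.5)), (np.float64(81.2), np.float64(77.0)), (np.float64(-30.8), np.float64(-34.5)), (np.float64(-43.2), np.float64(-47.2))]
3 w4 x [(np.float64(556.5), np.float64(553
[... 397 characters left out ...]
.float64(90.0)), (np.float64(81.0), np.float64(77.2))]
lorry
w2 z 40 x 602.2 y -284.9 size [109.7  35.2] 3.6 bb x 620.5 582.25 y -230.25 -339.0
van
w4 z 39 x 609.3 y 103.0 size [73.  32.8] 1.3 bb x 625.25 592.0 y 139.5 66.0
w3 z 39 x 609.1 y 98.6 size [77.  32.3] 1.6 bb x 625.25 591.75 y 137.0 60.0
pickup
w4 z 20 x 597.1 y 278.9 size [95.7 28.7] 4.5 bb x 611.75 580.0 y 327.25 230.0
stick
w3 z 5 x 532.3 y 167.9 size [17.3  2.8] 1.1 bb x 533.75 530.5 y 176.5 159.0
w3 z 10 x 532.4 y 166.5 size [ 2.8 17. ] 90.0 bb x 533.75 530.75 y 175.0 157.75
w4 z 5 x 531.9 y 171.5 size [3.8 9.5] 90.0 bb x 533.75 529.75 y 176.25 166.5
w4 z 10 x 532.0 y 171.8 size [3.5 9. ] 90.0 bb x 533.75 530.0 y 176.25 167.0
```

View pics/cc.png

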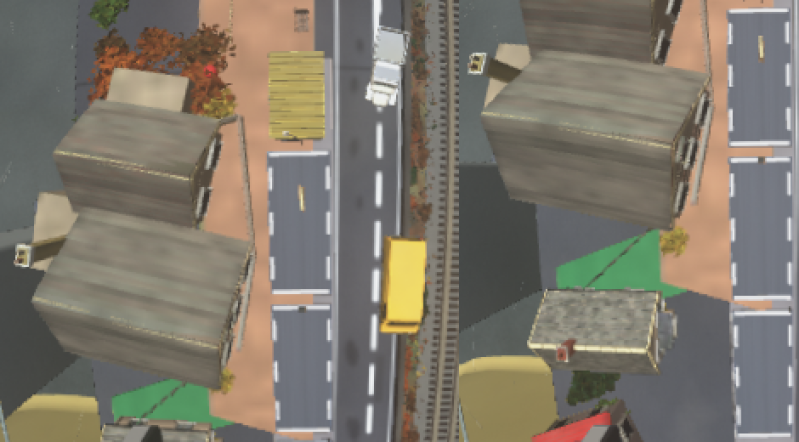

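Bay centres come out at about (535,-224.7), (534,-100.7), (532.3,23.4) and (530.6,147.4), with the row turned about 0.012 rad. The van goes first, because it is nearest.

Call:
drive_tool([
  {"delta_pos": [-2, 33, 20], "yaw": 0.025},
  {"delta_pos": [-2, 33, 38], "yaw": 0},
  {"delta_pos": [0, 0, 38], "yaw": 0},
  {"delta_pos": [0, 0, 38], "yaw": 0},
  {"delta_pos": [0, 0, 38], "yaw": 0},
  {"delta_pos": [0, 0, 30], "yaw": 0},
  {"delta_pos": [0, 0, 15], "yaw": 0},
  {"delta_pos": [0, 0, 0], "yaw": 0},
  {"delta_pos": [0, 0, 0], "yaw": 0},
], fingers=62, grip_force=30)

```text
time: 4.38
tool_pos: [601.6, 97.4, 89.6]
tool_rot: [0.0, 0.717, 0.697, -0.001]
ft_force: [0.1, 0.8, 0.3]
grip_width: 0.724
gripper_force: 0.0
```

Run:
```python
from h import *
wshot("w5")
def wr(nm,u,v):
    T=np.load(f"pics/{nm}.npy");a=wz(T,u,v,0);b=wz(T,u,v,100);return np.r_[a,0],np.r_[b-a,100]
def tri(p,q):
    o,d=wr("w4",*p);e,f=wr("w3",*q);A=np.c_[d,-f];t=np.linalg.lstsq(A,e-o,rcond=None)[0];return (o+d*t[0]).round(),np.linalg.norm(o+d*t[0]-e-f*t[1]).round(1)
C=lambda x,y:(x/1.7+130,y/1.7);D=lambda x,y:(x/1.7-270+130,y/1.7)
print("big corner",tri(C(250,240),D(710,72)),"low corner",tri(C(222,387),D(672,228)))
T=np.load("pics/w3.npy")
for p in [(660,290),(660,370),(680,330)]:
    for z in(40,98):print("cottage",p,z,wz(T,*D(*p),z).round())
```

```text
big corner (array([497., 139.,  56.]), np.float64(1.1)) low corner (array([473.,  29.,  57.]), np.float64(1.6))
cottage (660, 290) 40 [457. -19.]
cottage (660, 290) 98 [470.  -8.]
cottage (660, 370) 40 [453. -83.]
cottage (660, 370) 98 [466. -62.]
cottage (680, 330) 40 [471. -50.]
cottage (680, 330) 98 [482. -34.]
```

View pics/w5.png

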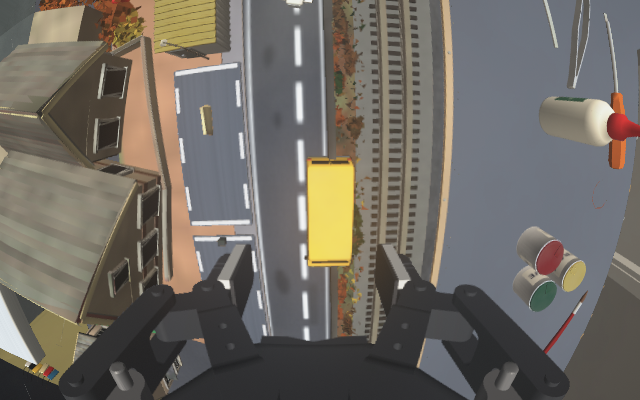

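The view from z≈90 shows the van top (308-353, 158-267) and the block in bay 4 at (207,120), which appears to have some height.

Run:
```python
from h import *
T=np.load("pics/w5.npy");print(T[:3,3].round(1))
for p in [(308,162),(352,162),(307,262),(353,262),(330,158),(330,267)]:print(p,wz(T,*p,39).round(1))
im=cv2.imread("pics/w5.png")[95:145,190:225];m=cv2.inRange(cv2.cvtColor(im,cv2.COLOR_BGR2HSV),(12,50,110),(32,255,255))
r,c=np.where(m);print("block px",c.min()+190,c.max()+190,r.min()+95,r.max()+95)
for z in(5,10,15):print(z,[wz(T,u,v,z).round(1) for u,v in [(c.min()+190,r.min()+95),(c.max()+190,r.max()+95),(207,120)]])
```

```text
[601.6  97.4  89.6]
(308, 162) [599.  140.1]
(352, 162) [624.1 139.5]
(307, 262) [596.2  76.4]
(353, 262) [625.5  75.4]
(330, 158) [611.5 142. ]
(330, 267) [610.7  72.3]
block px 200 212 105 134
5 [array([524.6, 177.9]), array([532.2, 156.9]), array([529.2, 166.9])]
10 [array([526.5, 177.7]), array([533.9, 157.2]), array([530.9, 167. ])]
15 [array([528.4, 177.5]), array([535.6, 157.5]), array([532.7, 167.1])]
```

Call:
drive_tool([
  {"delta_pos": [0, 9, 10], "yaw": 0},
  {"delta_pos": [0, 0, 20], "yaw": 0},
  {"delta_pos": [0, 0, 20], "yaw": 0},
  {"delta_pos": [0, 0, 9], "yaw": 0},
  {"delta_pos": [0, 0, 0], "yaw": 0},
  {"delta_pos": [0, 0, 0], "yaw": 0},
])

```text
time: 4.93
tool_pos: [611.3, 99.5, 32.4]
tool_rot: [0.001, 0.716, 0.698, 0.001]
ft_force: [-0.2, 0.3, 0.0]
grip_width: 0.725
gripper_force: 0.0
```

Call:
drive_tool([
  {"delta_pos": [0, 0, 0], "yaw": 0},
  {"delta_pos": [0, 0, 0], "yaw": 0},
  {"delta_pos": [0, 0, 0], "yaw": 0},
  {"delta_pos": [0, 0, 0], "yaw": 0},
  {"delta_pos": [0, 0, 0], "yaw": 0},
  {"delta_pos": [0, 0, 0], "yaw": 0},
], fingers=20, grip_force=30)

```text
time: 5.43
tool_pos: [611.2, 99.7, 32.6]
tool_rot: [0.001, 0.716, 0.698, 0.001]
ft_force: [-0.9, -1.0, 6.4]
grip_width: 0.336
gripper_force: 31.2
```

Call:
drive_tool([
  {"delta_pos": [0, 0, -15], "yaw": 0},
  {"delta_pos": [0, 0, -25], "yaw": 0},
  {"delta_pos": [-15, -15, -15], "yaw": 0},
  {"delta_pos": [-25, -25, 0], "yaw": 0},
  {"delta_pos": [-25, -25, 0], "yaw": -0.02},
  {"delta_pos": [-12, -11, 0], "yaw": -0.02},
  {"delta_pos": [0, 0, 0], "yaw": 0},
  {"delta_pos": [0, 0, 0], "yaw": 0},
])

```text
time: 6.1
tool_pos: [532.1, 22.7, 86.4]
tool_rot: [0.0, 0.703, 0.712, -0.0]
ft_force: [1.1, -0.4, -0.1]
grip_width: 0.333
gripper_force: 30.4
```

Run:
```python
from h import *
im=wshot("w6");T=np.load("pics/w6.npy");print(T.round(3)[:3])
m=cv2.inRange(cv2.cvtColor(im,cv2.COLOR_BGR2HSV),(18,120,80),(34,255,255));m[:, :260]=0;m[:,380:]=0
k=max(cv2.findContours(m,0,2)[0],key=cv2.contourArea);print(cv2.boundingRect(k),cv2.minAreaRect(k))
zt=T[2,3]-32.4+39;u,v,w,h=cv2.boundingRect(k)
print(zt,wz(T,u+w/2,v,zt),wz(T,u,v+10,zt),wz(T,u+w,v+10,zt))
cv2.imwrite("pics/w6c.png",cv2.resize(im[100:330,170:450],None,fx=2,fy=2))
```

```text
[[-1.30000e-02  1.00000e+00  0.00000e+00  5.32065e+02]
 [ 1.00000e+00  1.30000e-02 -1.00000e-03  2.27330e+01]
 [-1.00000e-03  0.00000e+00 -1.00000e+00  8.64040e+01]]
(281, 181, 66, 139) ((313.5, 250.0), (138.0, 65.0), 90.0)
93.00384794472242 [530.93745693  67.71870062] [518.03484855  63.55417461] [543.95100523  63.87144448]
```

View pics/w6c.png

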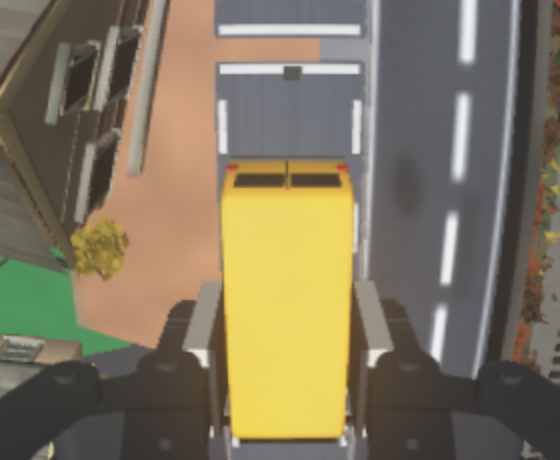

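The van is held squarely. Its roof rear edge is at about row 196, the bottom of its rear face at about row 181, and the roof front at about row 319.

Run:
```python
from h import *
T=np.load("pics/w6.npy")
for p,z in [((313,195),93),((313,181),93),((313,181),65),((313,319),93),((313,115),5),((313,135),5)]:print(p,z,wz(T,*p,z).round(1))
```

```text
(313, 195) 93 [530.6  62.1]
(313, 181) 93 [530.5  67.7]
(313, 181) 65 [530.6  61.1]
(313, 319) 93 [531.3   1.2]
(313, 115) 5 [530.2  91.5]
(313, 135) 5 [530.4  78.2]
```

Call:
drive_tool([
  {"delta_pos": [1.5, 0, 20], "yaw": 0},
  {"delta_pos": [0, 0, 15], "yaw": 0},
  {"delta_pos": [0, 0, 8], "yaw": 0},
  {"delta_pos": [0, 0, 5], "yaw": 0},
  {"delta_pos": [0, 0, 0], "yaw": 0},
  {"delta_pos": [0, 0, 0], "yaw": 0},
])

```text
time: 6.65
tool_pos: [533.6, 26.7, 38.2]
tool_rot: [0.0, 0.701, 0.713, 0.001]
ft_force: [0.0, 1.0, -1.1]
grip_width: 0.331
gripper_force: 30.4
```

Call:
drive_tool([
  {"delta_pos": [0, 0, 0], "yaw": 0},
  {"delta_pos": [0, 0, 0], "yaw": 0},
  {"delta_pos": [0, 0, 0], "yaw": 0},
  {"delta_pos": [0, 0, -10], "yaw": 0},
  {"delta_pos": [0, 0, -20], "yaw": 0},
  {"delta_pos": [0, 0, -20], "yaw": 0},
  {"delta_pos": [0, 0, -30], "yaw": 0},
  {"delta_pos": [0, 0, -30], "yaw": 0},
], fingers=50)

```text
time: 7.32
tool_pos: [531.7, 25.6, 149.1]
tool_rot: [-0.001, 0.702, 0.712, -0.0]
ft_force: [0.7, -0.6, 0.3]
grip_width: 0.583
gripper_force: 0.0
```

Call:
drive_tool([
  {"delta_pos": [25, 1, 5], "yaw": 0},
  {"delta_pos": [35, 0, 10], "yaw": 0},
  {"delta_pos": [30, 0, 15], "yaw": 0},
  {"delta_pos": [0, 0, 0], "yaw": 0},
  {"delta_pos": [0, 0, 0], "yaw": 0},
], fingers=40)

```text
time: 7.73
tool_pos: [531.0, 118.5, 118.0]
tool_rot: [-0.001, 0.7, 0.714, 0.0]
ft_force: [-0.0, -0.3, -0.8]
grip_width: 0.473
gripper_force: 0.0
```

Run:
```python
from h import *
im=wshot("w7");T=np.load("pics/w7.npy");print(T.round(3)[:3])
m=cv2.inRange(cv2.cvtColor(im,cv2.COLOR_BGR2HSV),(12,50,100),(32,255,255))
p=pix(T,np.array([532,167,8.]));print(p)
M=np.zeros_like(m);M[int(p[1])-50:int(p[1])+50,int(p[0])-30:int(p[0])+30]=255
k=max(cv2.findContours(m&M,0,2)[0],key=cv2.contourArea);print(cv2.boundingRect(k),cv2.minAreaRect(k))
u,v,w,h=cv2.boundingRect(k)
for z in(5,8,12):print(z,[wz(T,*q,z).round(1) for q in [(u+w/2,v),(u+w/2,v+h),(u,v+h/2),(u+w,v+h/2)]])
a=cv2.resize(im[int(p[1])-60:int(p[1])+60,int(p[0])-60:int(p[0])+60],None,fx=4,fy=4);cv2.imwrite("pics/blk.png",a)
```

```text
[[-2.10000e-02  1.00000e+00 -1.00000e-03  5.30984e+02]
 [ 1.00000e+00  2.10000e-02  1.00000e-03  1.18479e+02]
 [ 1.00000e-03 -1.00000e-03 -1.00000e+00  1.18047e+02]]
[317.22414383 141.34393477]
(315, 127, 5, 29) ((317.0, 141.0), (4.0, 28.0), 0.0)
5 [array([532. , 177.7]), array([532.5, 155.3]), array([530.3, 166.5]), array([534.2, 166.6])]
8 [array([532. , 177.9]), array([532.5, 155.8]), array([530.3, 166.8]), array([534.1, 166.9])]
12 [array([531.9, 178.1]), array([532.4, 156.4]), array([530.3, 167.3]), array([534. , 167.3])]
```

View pics/blk.png

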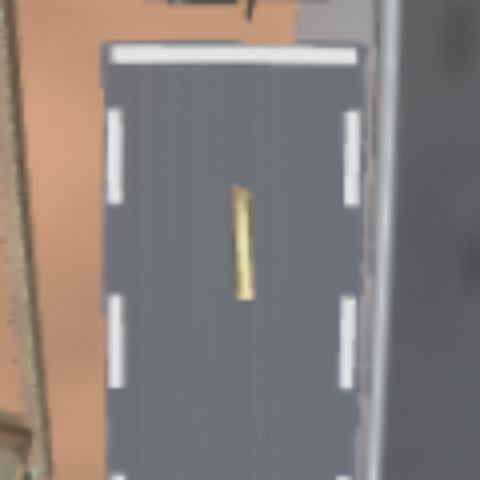

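The thing in bay 4 is a thin strip standing on edge, about 4 x 22 mm at (532,167), lying along the bay. It is in the pickup's place, so I'll remove it after checking house clearance.

Run:
```python
from h import *
for nm,pts in [("w5",[(138,180),(45,118),(160,185),(150,40),(112,45)])]:
    T=np.load(f"pics/{nm}.npy")
    for p in pts:print(nm,p,[(z,wz(T,*p,z).round().tolist()) for z in (40,60,80,100,120)])
T=np.load("pics/w4.npy");C=lambda x,y:(x/1.7+130,y/1.7)
for p in [(250,240),(218,120),(190,178),(222,305),(248,250)]:print("w4",p,[(z,wz(T,*C(*p),z).round().tolist()) for z in (40,60,80,100,120)])
```

```text
w5 (138, 180) [(40, [489.0, 134.0]), (60, [502.0, 138.0]), (80, [515.0, 143.0]), (100, [528.0, 147.0]), (120, [542.0, 151.0])]
w5 (45, 118) [(40, [405.0, 187.0]), (60, [428.0, 185.0]), (80, [450.0, 183.0]), (100, [473.0, 181.0]), (120, [496.0, 179.0])]
w5 (160, 185) [(40, [505.0, 130.0]), (60, [517.0, 135.0]), (80, [528.0, 139.0]), (100, [539.0, 144.0]), (120, [550.0, 149.0])]
w5 (150, 40) [(40, [506.0, 221.0]), (60, [517.0, 215.0]), (80, [528.0, 210.0]), (100, [539.0, 204.0]), (120, [551.0, 198.0])]
w5 (112, 45) [(40, [476.0, 225.0]), (60, [491.0, 218.0]), (80, [505.0, 212.0]), (100, [520.0, 206.0]), (120, [535.0, 199.0])]
w4 (250, 240) [(40, [495.0, 137.0]), (60, [498.0, 139.0]), (80, [500.0, 141.0]), (100, [502.0, 143.0]), (120, [505.0, 145.0])]
w4 (218, 120) [(40, [473.0, 226.0]), (60, [476.0, 224.0]), (80, [480.0, 221.0]), (100, [483.0, 219.0]), (120, [487.0, 216.0])]
w4 (190, 178) [(40, [452.0, 184.0]), (60, [456.0, 184.0]), (80, [461.0, 183.0]), (100, [466.0, 183.0]), (120, [470.0, 183.0])]
w4 (222, 305) [(40, [473.0, 88.0]), (60, [476.0, 93.0]), (80, [480.0, 98.0]), (100, [483.0, 102.0]), (120, [487.0, 107.0])]
w4 (248, 250) [(40, [494.0, 130.0]), (60, [496.0, 132.0]), (80, [499.0, 135.0]), (100, [501.0, 137.0]), (120, [503.0, 140.0])]
```

Call:
drive_tool([
  {"delta_pos": [25, 1, 0], "yaw": 0},
  {"delta_pos": [23, 1, 0], "yaw": 0},
  {"delta_pos": [0, 0, 0], "yaw": 0},
  {"delta_pos": [0, 0, 0], "yaw": 0},
], fingers=24)

```text
time: 8.12
tool_pos: [534.0, 163.8, 118.8]
tool_rot: [0.0, 0.702, 0.713, 0.001]
ft_force: [-0.0, 0.1, 0.7]
grip_width: 0.278
gripper_force: 0.0
```

Call:
drive_tool([
  {"delta_pos": [3, -1, 25], "yaw": 0},
  {"delta_pos": [0, 0, 30], "yaw": 0},
  {"delta_pos": [0, 0, 20], "yaw": 0},
  {"delta_pos": [0, 0, 12], "yaw": 0},
  {"delta_pos": [0, 0, 6], "yaw": 0},
  {"delta_pos": [0, 0, 0], "yaw": 0},
  {"delta_pos": [0, 0, 0], "yaw": 0},
], fingers=24)

```text
time: 8.7
tool_pos: [533.6, 165.6, 25.7]
tool_rot: [0.001, 0.702, 0.712, 0.0]
ft_force: [-0.7, 0.7, -0.5]
grip_width: 0.283
gripper_force: 0.0
```

Call:
drive_tool([
  {"delta_pos": [0, 0, 0], "yaw": 0},
  {"delta_pos": [0, 0, 0], "yaw": 0},
  {"delta_pos": [0, 0, 0], "yaw": 0},
  {"delta_pos": [0, 0, 0], "yaw": 0},
], fingers=0)

```text
time: 9.03
tool_pos: [532.7, 166.5, 25.2]
tool_rot: [0.0, 0.702, 0.712, 0.0]
ft_force: [0.2, -0.6, 1.0]
grip_width: -0.0
gripper_force: 0.0
```

Call:
drive_tool([
  {"delta_pos": [0, 0, -2], "yaw": 0},
  {"delta_pos": [0, 0, 0], "yaw": 0},
  {"delta_pos": [0, 0, 0], "yaw": 0},
  {"delta_pos": [0, 0, 2.5], "yaw": 0},
  {"delta_pos": [0, 0, 0.7], "yaw": 0},
], fingers=16)

```text
time: 9.45
tool_pos: [532.9, 166.9, 24.4]
tool_rot: [0.0, 0.702, 0.712, 0.0]
ft_force: [-1.8, -1.1, 10.2]
grip_width: 0.187
gripper_force: 5.1
```

Call:
drive_tool([
  {"delta_pos": [0, 0, 0], "yaw": 0},
  {"delta_pos": [0, 0, 0], "yaw": 0},
  {"delta_pos": [0, 0, 0], "yaw": 0},
  {"delta_pos": [0, 0, 0], "yaw": 0},
], fingers=0)

```text
time: 9.78
tool_pos: [532.9, 167.1, 24.2]
tool_rot: [0.0, 0.702, 0.712, 0.001]
ft_force: [-0.9, 0.0, 5.6]
grip_width: 0.002
gripper_force: 2.7
```

Call:
drive_tool([
  {"delta_pos": [0, 0, -25], "yaw": 0},
  {"delta_pos": [0, 0, -35], "yaw": 0},
  {"delta_pos": [-10, 0, -35], "yaw": 0},
  {"delta_pos": [-25, 20, 0], "yaw": 0},
  {"delta_pos": [0, 0, 0], "yaw": 0},
  {"delta_pos": [0, 0, 0], "yaw": 0},
], fingers=50)

```text
time: 10.28
tool_pos: [554.2, 128.7, 118.5]
tool_rot: [0.001, 0.704, 0.711, -0.0]
ft_force: [-0.7, 0.9, -1.5]
grip_width: 0.584
gripper_force: 0.0
```

Run:
```python
from h import *
im=wshot("w8");T=np.load("pics/w8.npy");print(T.round(3)[:3])
p=pix(T,np.array([532,167,5.]));q=pix(T,np.array([597,272,12.]));print(p,q)
m=cv2.inRange(cv2.cvtColor(im,cv2.COLOR_BGR2HSV),(12,50,100),(32,255,255))
M=np.zeros_like(m);M[int(p[1])-50:int(p[1])+50,int(p[0])-30:int(p[0])+30]=255
k=max(cv2.findContours(m&M,0,2)[0],key=cv2.contourArea);u,v,w,h=cv2.boundingRect(k);print([wz(T,*s,5).round(1) for s in [(u,v),(u+w,v+h),(u+w/2,v+h/2)]])
x=int(q[0]);cv2.imwrite("pics/pk.png",cv2.resize(im[0:240,200:500],None,fx=2.5,fy=2.5,interpolation=3))
```

```text
[[-1.00000e-02  1.00000e+00  1.00000e-03  5.54249e+02]
 [ 1.00000e+00  1.00000e-02 -2.00000e-03  1.28744e+02]
 [-2.00000e-03  1.00000e-03 -1.00000e+00  1.18541e+02]]
[285.9218339  153.53563605] [373.78011717  19.51599865]
[array([529. , 177.6]), array([533.5, 154.8]), array([531.3, 166.2])]
```

View pics/pk.png

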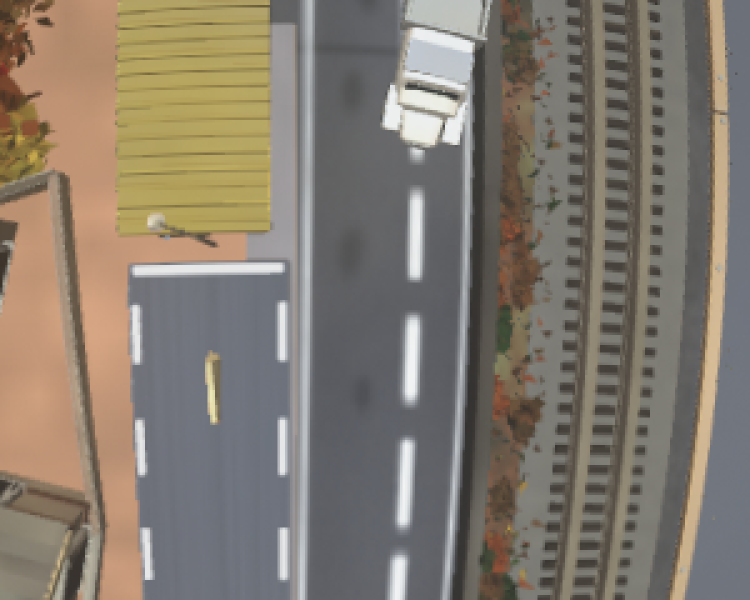

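The pickup's nose faces -y at about (368,59), leaning to +x with +y. The strip in bay 4 did not move and closed jaws passed over it, so it is flat litter and can be ignored. Now to the pickup.

Call:
drive_tool([
  {"delta_pos": [25, 9, 0], "yaw": 0},
  {"delta_pos": [25, 9, 0], "yaw": 0},
  {"delta_pos": [25, 9, 0], "yaw": 0},
  {"delta_pos": [25, 8, 0], "yaw": 0},
  {"delta_pos": [20, 8, 0], "yaw": 0},
  {"delta_pos": [0, 0, 0], "yaw": 0.08},
  {"delta_pos": [0, 0, 0], "yaw": 0.09},
  {"delta_pos": [0, 0, 0], "yaw": 0},
  {"delta_pos": [0, 0, 0], "yaw": 0},
], fingers=50)

```text
time: 11.08
tool_pos: [592.5, 253.1, 117.1]
tool_rot: [-0.001, 0.758, 0.652, -0.001]
ft_force: [0.5, -0.7, 1.3]
grip_width: 0.585
gripper_force: 0.0
```

```bash
cat >> h.py <<'E'
def blob(nm,lo,hi,z,x0,x1,y0,y1,k=5):
    "rectified mask; print contour rects in world, with direction of long axis as tool-yaw"
    h=rect(nm,x0,x1,y0,y1,z,4);m=cv2.inRange(cv2.cvtColor(h,cv2.COLOR_BGR2HSV),lo,hi);m=cv2.morphologyEx(m,cv2.MORPH_OPEN,np.ones((k,k)))
    C=max(cv2.findContours(m,0,2)[0],key=cv2.contourArea);c,wh,an=cv2.minAreaRect(C);b=cv2.boxPoints((c,wh,an))
    e=max([b[1]-b[0],b[2]-b[1]],key=np.linalg.norm);w=np.array([-e[1],-e[0]]);w=w*np.sign(w[1])
    print(nm,"c %.1f %.1f"%(x1-c[1]/4,y1-c[0]/4),"size",(np.array(wh)/4).round(1),"yaw %.3f"%np.arctan2(w[0],w[1]));return m,h
E
python3 - <<'E'
from h import *
im=wshot("w9");T=np.load("pics/w9.npy");print(T.round(3)[:3])
for z in(10,20):
    m,h=blob("w9",(0,0,150),(180,70,255),z,575,625,232,315)
# coarse ascii
s=cv2.resize(m,(83,25),interpolation=cv2.INTER_AREA)
print("\n".join("".join("#" if v>127 else "." for v in r) for r in s))
E
```

```text
[[ 1.50000e-01  9.89000e-01 -3.00000e-03  5.92490e+02]
 [ 9.89000e-01 -1.50000e-01 -1.00000e-03  2.53071e+02]
 [-1.00000e-03 -3.00000e-03 -1.00000e+00  1.17126e+02]]
w9 c 597.9 273.9 size [81.4 30.7] yaw 0.079
w9 c 598.0 273.9 size [81.5 29.6] yaw 0.074
...................................................................................
...................................................................................
...................................................................................
...................................................................................
...................................................................................
..............#####................................................................
.............##......##....###.....................................................
.............###########################............#..............................
............#######################################################################
............###########################.###########......##........................
......
[... 553 characters left out ...]
###############..........###
#####################################################################..............
...........................########..###############################...............
................................................###################................
.....................................................##############................
.............................................................#####.................
...................................................................................
...................................................................................
...................................................................................
```

Call:
drive_tool([
  {"delta_pos": [21, 2.5, 15], "yaw": 0},
  {"delta_pos": [0, 0, 30], "yaw": 0},
  {"delta_pos": [0, 0, 25], "yaw": 0},
  {"delta_pos": [0, 0, 13], "yaw": 0},
  {"delta_pos": [0, 0, 6], "yaw": 0},
  {"delta_pos": [0, 0, 0], "yaw": 0},
  {"delta_pos": [0, 0, 0], "yaw": 0},
], fingers=42)

```text
time: 11.72
tool_pos: [600.4, 272.8, 30.3]
tool_rot: [0.0, 0.76, 0.65, 0.0]
ft_force: [0.3, 0.2, 0.9]
grip_width: 0.49
gripper_force: 0.0
```

Call:
drive_tool([
  {"delta_pos": [0, 0, 0], "yaw": 0},
  {"delta_pos": [0, 0, 0], "yaw": 0},
  {"delta_pos": [0, 0, 0], "yaw": 0},
  {"delta_pos": [0, 0, 0], "yaw": 0},
  {"delta_pos": [0, 0, 0], "yaw": 0},
], fingers=10, grip_force=25)

```text
time: 12.13
tool_pos: [601.3, 273.6, 31.6]
tool_rot: [0.001, 0.76, 0.65, 0.002]
ft_force: [-0.1, -1.0, 6.0]
grip_width: 0.277
gripper_force: 24.7
```

Call:
drive_tool([
  {"delta_pos": [0, 0, -15], "yaw": 0},
  {"delta_pos": [0, 0, -25], "yaw": 0},
  {"delta_pos": [0, 0, -20], "yaw": -0.08},
  {"delta_pos": [0, 0, 0], "yaw": -0.088},
  {"delta_pos": [-26, 0, 0], "yaw": 0},
  {"delta_pos": [-32, -10, 0], "yaw": 0},
  {"delta_pos": [-32, -22, 0], "yaw": 0},
  {"delta_pos": [-30, -22, 0], "yaw": 0},
  {"delta_pos": [0, -16, 0], "yaw": 0},
  {"delta_pos": [0, 0, 0], "yaw": 0},
])

```text
time: 12.97
tool_pos: [527.1, 148.1, 88.8]
tool_rot: [-0.0, 0.704, 0.711, -0.003]
ft_force: [-0.4, 0.3, -0.6]
grip_width: 0.275
gripper_force: 24.6
```

Run:
```python
from h import *
im=wshot("w10");T=np.load("pics/w10.npy");print(T.round(3)[:3])
x,y,zt=T[:3,3];z=zt-31+20
m,h=blob("w10",(0,0,130),(180,70,255),z,x-25,x+25,y-20,y+50)
s=cv2.resize(m,(70,25),interpolation=cv2.INTER_AREA)
print("\n".join("".join("#" if v>127 else "." for v in r) for r in s))
```

```text
[[-1.00000e-02  1.00000e+00 -6.00000e-03  5.27073e+02]
 [ 1.00000e+00  1.00000e-02 -4.00000e-03  1.48100e+02]
 [-4.00000e-03 -6.00000e-03 -1.00000e+00  8.87790e+01]]
w10 c 525.9 170.0 size [27.2 34.2] yaw 0.000
......................................................................
.......................................................#..............
##########################################.......#########............
#########..##################################################.........
########...........############.......################...####.........
......................................########........................
....................#############....................................#
...................##########################.#####........########.##
...................###########################.#######################
..................###########################..#######################
.................############################..###################.###
...........#####..###########################..#######################
..................###################
[... 185 characters left out ...]
.........###########################.########################
..................###########################.########################
..................###########################.########################
########...........#########################...###........############
########...........############.......................................
......................................#########.......................
......................................########################........
.........................................###################..........
..................................................########............
....................#######################...........................
```

Call:
drive_tool([
  {"delta_pos": [-1, 3.5, 20], "yaw": 0},
  {"delta_pos": [0, 0, 18], "yaw": 0},
  {"delta_pos": [0, 0, 9], "yaw": 0},
  {"delta_pos": [0, 0, 5], "yaw": 0},
  {"delta_pos": [0, 0, 0], "yaw": 0},
  {"delta_pos": [0, 0, 0], "yaw": 0},
])

```text
time: 13.52
tool_pos: [535.5, 152.1, 38.1]
tool_rot: [-0.0, 0.702, 0.712, 0.001]
ft_force: [0.1, 0.1, -0.1]
grip_width: 0.278
gripper_force: 24.6
```

Call:
drive_tool([
  {"delta_pos": [0, 0, 0], "yaw": 0},
  {"delta_pos": [0, 0, 0], "yaw": 0},
  {"delta_pos": [0, 0, 0], "yaw": 0},
])

```text
time: 13.77
tool_pos: [535.4, 151.2, 38.2]
tool_rot: [0.0, 0.702, 0.712, 0.0]
ft_force: [0.2, 0.2, -0.5]
grip_width: 0.275
gripper_force: 24.6
```

Run:
```python
from h import *
for k in range(3):
    wshot("w11");T=np.load("pics/w11.npy");print(T[:3,3].round(1))
x,y,zt=T[:3,3]
m,h=blob("w11",(0,0,150),(180,60,255),25,x-30,x+30,y-10,y+60)
s=cv2.resize(m,(70,30),interpolation=cv2.INTER_AREA)
print("\n".join("".join("#" if v>127 else "." for v in r) for r in s))
m,h=blob("w11",(0,0,150),(180,60,255),5,500,560,y,212)
s=cv2.resize(m,(int((212-y)),30),interpolation=cv2.INTER_AREA)
print("\n".join("".join("#" if v>127 else "." for v in r) for r in s))
```

```text
[535.4 151.2  38.2]
[535.2 151.1  38.1]
[535.2 151.   38. ]
w11 c 534.9 168.0 size [25.9 24.8] yaw 0.049
......................................................................
......................................................................
......................................................................
......................................................................
#####################################################...........#####.
#####################################################....#############
###.................#.......#.......#.........########################
###.###.......#################...............############............
###.###...........#...................................................
###.###........................###################....#...............
###.###........................#########################..####........
.##.###........................#########################..############
.##.###.......................##########################..############
...####.......................##########################..############
.
[... 2310 characters left out ...]
.....########################
.......####.......................................##########
##.....####.................................................
#####..####................................................#
#####..####................................................#
.......####.................................................
.......####.................................................
.......####.........................#...................####
.......####........###################.................#####
............................................................
............................................................
............................................................
```

Call:
drive_tool([
  {"delta_pos": [-2, -4.5, 0], "yaw": 0},
  {"delta_pos": [0, 0, 1], "yaw": 0},
  {"delta_pos": [0, 0, 0.8], "yaw": 0},
  {"delta_pos": [0, 0, 0], "yaw": 0},
  {"delta_pos": [0, 0, 0], "yaw": 0},
])

```text
time: 14.33
tool_pos: [529.7, 148.6, 36.5]
tool_rot: [0.0, 0.702, 0.712, -0.001]
ft_force: [-3.2, -0.7, 6.5]
grip_width: 0.276
gripper_force: 25.2
```

Run:
```python
from h import *
wshot("w12");T=np.load("pics/w12.npy");print(T[:3].round(3),arm.get_state()["ft_force"])
x,y=530,148
m,h=blob("w12",(0,0,150),(180,60,255),25,x-30,x+30,y-10,y+60)
s=cv2.resize(m,(70,30),interpolation=cv2.INTER_AREA)
print("\n".join("".join("#" if v>127 else "." for v in r) for r in s))
```

```text
[[-1.30000e-02  1.00000e+00 -2.00000e-03  5.29695e+02]
 [ 1.00000e+00  1.30000e-02 -2.00000e-03  1.48613e+02]
 [-2.00000e-03 -2.00000e-03 -1.00000e+00  3.65290e+01]] [-2.3232065  -1.08799429  7.10044754]
w12 c 529.2 166.1 size [25.7 24.5] yaw 0.061
......................................................................
......................................................................
#######################################################...............
#######################..#######....######......####..................
....................#....##.................########............###...
.###........################...............#########......##########..
.###..............................................####################
.###............................................############..........
.####...........................................###...................
.####.........................#################.......................
.####.........................#########################..####.........
.####.........................#########################..#############
[... 578 characters left out ...]
....................#########################..##############
.####.....................................#######.........#...........
.####.................................................................
.####...........................................##########............
.####........###############................##########################
..##........################................#########...#############.
...............................................................####...
......................................................................
......................................................................
......................................................................
```

Call:
drive_tool([
  {"delta_pos": [0, 0, 0], "yaw": 0},
  {"delta_pos": [0, 0, 0], "yaw": 0},
  {"delta_pos": [0, 0, -10], "yaw": 0},
  {"delta_pos": [0, 0, -25], "yaw": 0},
  {"delta_pos": [0, 0, -40], "yaw": 0},
  {"delta_pos": [-30, 0, -40], "yaw": 0},
  {"delta_pos": [-35, 0, -40], "yaw": 0},
  {"delta_pos": [-35, 0, 0], "yaw": 0},
  {"delta_pos": [-30, 0, 0], "yaw": 0},
  {"delta_pos": [0, 0, 0], "yaw": 0},
], fingers=42)

```text
time: 15.22
tool_pos: [532.8, 22.3, 176.6]
tool_rot: [0.003, 0.707, 0.708, -0.002]
ft_force: [-0.4, -0.7, -1.0]
grip_width: 0.49
gripper_force: 0.0
```

Call:
drive_tool([
  {"delta_pos": [0, 0, 0], "yaw": 0},
  {"delta_pos": [0, 0, 0], "yaw": 0},
  {"delta_pos": [0, 0, 0], "yaw": 0},
])

```text
time: 15.47
tool_pos: [531.7, 33.4, 175.7]
tool_rot: [-0.0, 0.702, 0.713, 0.0]
ft_force: [-0.3, 0.9, -0.6]
grip_width: 0.487
gripper_force: 0.0
```

```bash
cat >> h.py <<'E'
def asc(m,w,h):
    s=cv2.resize(m,(w,h),interpolation=cv2.INTER_AREA);print("\n".join("".join("#" if v>127 else "." for v in r) for r in s))
E
python3 - <<'E'
from h import *
wshot("w13");T=np.load("pics/w13.npy");print(T[:3].round(3))
print("van");m,h=blob("w13",(18,120,80),(34,255,255),44,500,560,-30,80)
print("lines");m,h=blob("w13",(0,0,150),(180,60,255),5,495,570,-45,95,3);asc(m,140,37)
print("pickup");m,h=blob("w13",(0,0,150),(180,60,255),25,500,560,85,210,3);asc(m,125,30)
E
```

```text
[[-1.60000e-02  1.00000e+00  0.00000e+00  5.31726e+02]
 [ 1.00000e+00  1.60000e-02  1.00000e-03  3.34440e+01]
 [ 1.00000e-03  0.00000e+00 -1.00000e+00  1.75670e+02]]
van
w13 c 532.9 33.0 size [28.  71.6] yaw -0.005
lines
w13 c 534.1 36.6 size [ 53.2 116.8] yaw 0.000
............................................................................................................................................
............................................................................................................................................
............................................................................................................................................
............................................................................................................................................
............................................................................................................................................
#################################################################################################################...#...######..
[... 7515 characters left out ...]
......#####.........................#################........####.....
............####........#################................##################................#################.........#.......
...........................##############.................################...................................................
.............................................................................................................................
.............................................................................................................................
.............................................................................................................................
```

The van is well placed. The pickup sits about 0.07 rad off the bay and 2 mm to one side, so I'll regrip it along its own axis and straighten it.

Call:
drive_tool([
  {"delta_pos": [30, 0, 0], "yaw": 0},
  {"delta_pos": [30, 0, 0], "yaw": 0},
  {"delta_pos": [30, 0, 30], "yaw": 0},
  {"delta_pos": [23.5, -1, 35], "yaw": 0},
  {"delta_pos": [0, 0, 25], "yaw": 0.078},
  {"delta_pos": [0, 0, 0], "yaw": 0},
  {"delta_pos": [0, 0, 0], "yaw": 0},
  {"delta_pos": [0, 0, 0], "yaw": 0},
  {"delta_pos": [0, 0, 0], "yaw": 0},
], fingers=42)

```text
time: 16.27
tool_pos: [531.4, 144.0, 88.5]
tool_rot: [0.001, 0.73, 0.684, 0.002]
ft_force: [0.4, -0.2, 1.4]
grip_width: 0.495
gripper_force: 0.0
```

Call:
drive_tool([
  {"delta_pos": [3, -2.5, 20], "yaw": 0},
  {"delta_pos": [0, 0, 20], "yaw": 0},
  {"delta_pos": [0, 0, 14], "yaw": 0},
  {"delta_pos": [0, 0, 0], "yaw": 0},
  {"delta_pos": [0, 0, 0], "yaw": 0},
  {"delta_pos": [0, 0, 0], "yaw": 0},
])

```text
time: 16.77
tool_pos: [528.4, 147.3, 33.7]
tool_rot: [0.001, 0.73, 0.684, 0.001]
ft_force: [0.0, 0.3, 0.3]
grip_width: 0.49
gripper_force: 0.0
```

Call:
drive_tool([
  {"delta_pos": [0, 0, 0], "yaw": 0},
  {"delta_pos": [0, 0, 0], "yaw": 0},
  {"delta_pos": [0, 0, 0], "yaw": 0},
  {"delta_pos": [0, 0, 0], "yaw": 0},
  {"delta_pos": [0, 0, -2], "yaw": 0},
  {"delta_pos": [0, 0, 0], "yaw": -0.075},
  {"delta_pos": [0, 0, 0], "yaw": 0},
  {"delta_pos": [0, 0, 0], "yaw": 0},
], fingers=10)

```text
time: 17.43
tool_pos: [526.6, 147.2, 34.1]
tool_rot: [-0.0, 0.704, 0.71, -0.0]
ft_force: [0.1, 0.6, -0.9]
grip_width: 0.275
gripper_force: 24.5
```

Run:
```python
from h import *
wshot("w14");T=np.load("pics/w14.npy");print(T[:3].round(3),arm.get_state()["ft_force"])
x,y=530,148
m,h=blob("w14",(0,0,150),(180,60,255),27,x-30,x+30,y-10,y+60);asc(m,70,60)
```

```text
[[-8.00000e-03  1.00000e+00 -1.00000e-03  5.26609e+02]
 [ 1.00000e+00  8.00000e-03 -0.00000e+00  1.47235e+02]
 [-0.00000e+00 -1.00000e-03 -1.00000e+00  3.41050e+01]] [-1.09918545 -0.83001751 -0.61731926]
w14 c 525.3 166.5 size [23.6 25.1] yaw -0.024
......................................................................
......................................................................
......................................................................
......................................................................
......................................................................
############################################################..........
############################################################..........
#########################################################.............
.................#.........####.......#####.......####................
#................#.............................#......................
...........################...............##########..................
.###.......#################..............##########.................
[... 2709 characters left out ...]
...################...............###################....####
............###############.................##.#######################
..................................................####################
.......................................................############...
...........................................................########...
...............................................................###....
......................................................................
......................................................................
......................................................................
......................................................................
```

Call:
drive_tool([
  {"delta_pos": [0, 4, 0], "yaw": 0},
  {"delta_pos": [0, 0, 0], "yaw": 0},
  {"delta_pos": [-0.5, 0, 1.2], "yaw": 0},
  {"delta_pos": [0, 0, 0.8], "yaw": 0},
  {"delta_pos": [0, 0, 0], "yaw": 0},
  {"delta_pos": [0, 0, 0], "yaw": 0},
])

```text
time: 17.98
tool_pos: [532.0, 147.4, 33.8]
tool_rot: [0.0, 0.704, 0.711, 0.001]
ft_force: [-2.3, -1.1, 6.7]
grip_width: 0.272
gripper_force: 25.1
```

Call:
drive_tool([
  {"delta_pos": [0, 0, 0], "yaw": 0},
  {"delta_pos": [0, 0, 0], "yaw": 0},
  {"delta_pos": [0, 0, 0], "yaw": 0},
  {"delta_pos": [0, 0, -10], "yaw": 0},
  {"delta_pos": [0, 0, -25], "yaw": 0},
  {"delta_pos": [0, 0, -40], "yaw": 0},
  {"delta_pos": [-30, 0, -40], "yaw": 0},
  {"delta_pos": [-35, 0, -20], "yaw": 0},
  {"delta_pos": [-35, 8, 0], "yaw": 0},
  {"delta_pos": [-35, 15, 0], "yaw": 0},
], fingers=42)

```text
time: 18.82
tool_pos: [555.8, 16.6, 163.8]
tool_rot: [0.002, 0.703, 0.712, 0.001]
ft_force: [-0.0, -0.3, -0.2]
grip_width: 0.49
gripper_force: 0.0
```

Call:
drive_tool([
  {"delta_pos": [-15, 0, 0], "yaw": 0},
  {"delta_pos": [0, 0, 0], "yaw": 0},
  {"delta_pos": [0, 0, 0], "yaw": 0},
  {"delta_pos": [0, 0, 0], "yaw": 0},
  {"delta_pos": [0, 0, 0], "yaw": 0},
], fingers=62)

```text
time: 19.23
tool_pos: [555.2, 4.7, 161.0]
tool_rot: [-0.0, 0.702, 0.712, 0.0]
ft_force: [0.9, 0.9, 0.2]
grip_width: 0.726
gripper_force: 0.0
```

Run:
```python
from h import *
wshot("w15");T=np.load("pics/w15.npy");print(T[:3].round(3),arm.get_state()["ft_force"])
print("pickup");m,h=blob("w15",(0,0,150),(180,60,255),25,512,548,100,195,3)
print("van");m,h=blob("w15",(18,120,80),(34,255,255),44,500,560,-30,80);m,h=blob("w15",(18,120,80),(34,255,255),25,500,560,-30,80);
print("bus");m,h=blob("w15",(0,150,90),(8,255,255),57,570,640,-170,-30);asc(m,140,35)
```

```text
[[-1.40000e-02  1.00000e+00 -0.00000e+00  5.55203e+02]
 [ 1.00000e+00  1.40000e-02  1.00000e-03  4.66700e+00]
 [ 1.00000e-03 -0.00000e+00 -1.00000e+00  1.60997e+02]] [ 0.49540412 -0.03143965 -0.04481683]
pickup
w15 c 531.7 143.9 size [24.6 60.4] yaw -0.029
van
w15 c 533.8 30.1 size [28.8 69.9] yaw -0.018
w15 c 532.3 26.4 size [31.1 75.3] yaw -0.021
bus
w15 c 598.7 -77.6 size [24.8 97.2] yaw -0.103
............................................................................................................................................
............................................................................................................................................
............................................................................................................................................
............................................................................................................................................
.......................................................................................................................................
[... 3535 characters left out ...]
........................................................................................................................................
............................................................................................................................................
............................................................................................................................................
............................................................................................................................................
............................................................................................................................................
```

Call:
drive_tool([
  {"delta_pos": [-30, 12, 0], "yaw": 0},
  {"delta_pos": [-30, 12, 0], "yaw": 0},
  {"delta_pos": [-30, 12, 0], "yaw": 0},
  {"delta_pos": [-28, 10, 0], "yaw": 0},
  {"delta_pos": [0, 0, 0], "yaw": -0.115},
  {"delta_pos": [0, 0, 0], "yaw": 0},
  {"delta_pos": [0, 0, 0], "yaw": 0},
  {"delta_pos": [0, 0, 0], "yaw": 0},
  {"delta_pos": [0, 0, 0], "yaw": 0},
])

```text
time: 20.03
tool_pos: [602.6, -112.6, 160.9]
tool_rot: [-0.0, 0.661, 0.751, 0.0]
ft_force: [-0.5, -0.3, 0.2]
grip_width: 0.729
gripper_force: 0.0
```

Run:
```python
from h import *
im=wshot("w16");T=np.load("pics/w16.npy");print(T[:3].round(3))
print("van low");m,h=blob("w16",(18,120,80),(34,255,255),20,500,560,-40,80)
print("bus");m,h=blob("w16",(0,120,60),(10,255,255),57,570,640,-170,-20);asc(m,150,35)
```

```text
[[-1.27000e-01  9.92000e-01 -0.00000e+00  6.02641e+02]
 [ 9.92000e-01  1.27000e-01  1.00000e-03 -1.12564e+02]
 [ 1.00000e-03 -0.00000e+00 -1.00000e+00  1.60882e+02]]
van low
w16 c 530.8 20.1 size [36.3 66.5] yaw -0.012
bus
w16 c 607.5 -101.1 size [ 30.  108.7] yaw -0.124
......................................................................................................................................................
......................................................................................................................................................
......................................................................................................................................................
......................................................................................................................................................
......................................................................................................................................................
.........................................................................
[... 3756 characters left out ...]
................................................................................................
......................................................................................................................................................
......................................................................................................................................................
......................................................................................................................................................
......................................................................................................................................................
```

Call:
drive_tool([
  {"delta_pos": [11, 6, 20], "yaw": 0},
  {"delta_pos": [0, 0, 30], "yaw": 0},
  {"delta_pos": [0, 0, 30], "yaw": 0},
  {"delta_pos": [0, 0, 25], "yaw": 0},
  {"delta_pos": [0, 0, 16], "yaw": 0},
  {"delta_pos": [0, 0, 0], "yaw": 0},
  {"delta_pos": [0, 0, 0], "yaw": 0},
  {"delta_pos": [0, 0, 0], "yaw": 0},
])

```text
time: 20.75
tool_pos: [608.6, -103.1, 41.2]
tool_rot: [0.001, 0.661, 0.75, 0.001]
ft_force: [-0.1, 0.5, 0.8]
grip_width: 0.724
gripper_force: 0.0
```

Call:
drive_tool([
  {"delta_pos": [0, 0, 0], "yaw": 0},
  {"delta_pos": [0, 0, 0], "yaw": 0},
  {"delta_pos": [0, 0, 0], "yaw": 0},
  {"delta_pos": [0, 0, 0], "yaw": 0},
  {"delta_pos": [0, 0, 0], "yaw": 0},
], fingers=15, grip_force=35)

```text
time: 21.17
tool_pos: [608.9, -103.8, 41.6]
tool_rot: [0.001, 0.662, 0.75, 0.001]
ft_force: [-0.9, 1.0, 5.3]
grip_width: 0.384
gripper_force: 36.6
```

Call:
drive_tool([
  {"delta_pos": [0, 0, -15], "yaw": 0},
  {"delta_pos": [0, 0, -25], "yaw": 0},
  {"delta_pos": [0, 0, -25], "yaw": 0},
  {"delta_pos": [0, -15, 0], "yaw": 0.112},
  {"delta_pos": [-15, -20, 0], "yaw": 0},
  {"delta_pos": [-25, -20, 0], "yaw": 0},
  {"delta_pos": [-30, -20, 0], "yaw": 0},
  {"delta_pos": [-30, 0, 0], "yaw": 0},
  {"delta_pos": [-20, 0, 0], "yaw": 0},
  {"delta_pos": [0, 0, 0], "yaw": 0},
])

```text
time: 22.0
tool_pos: [532.0, -234.4, 105.1]
tool_rot: [0.001, 0.706, 0.708, -0.002]
ft_force: [-0.4, -0.4, -0.5]
grip_width: 0.383
gripper_force: 35.8
```

Call:
drive_tool([
  {"delta_pos": [0, 0, 30], "yaw": 0},
  {"delta_pos": [0, 0, 10], "yaw": 0},
  {"delta_pos": [0, 0, 0], "yaw": 0},
  {"delta_pos": [0, 0, 0], "yaw": 0},
  {"delta_pos": [0, 0, 0], "yaw": 0},
])

```text
time: 22.42
tool_pos: [534.6, -225.5, 65.4]
tool_rot: [0.0, 0.702, 0.712, 0.0]
ft_force: [-0.1, 0.5, -0.9]
grip_width: 0.385
gripper_force: 35.7
```

Run:
```python
from h import *
im=wshot("w17");T=np.load("pics/w17.npy");print(T[:3].round(3))
x,y,z=T[:3,3]
print("bus");m,h=blob("w17",(0,120,60),(10,255,255),z-41.5+57,500,570,-290,-140);asc(m,150,35)
print("lines");m,h=blob("w17",(0,0,150),(180,60,255),5,495,570,-240,-140,3);asc(m,100,37)
```

```text
[[-1.40000e-02  1.00000e+00  0.00000e+00  5.34593e+02]
 [ 1.00000e+00  1.40000e-02  0.00000e+00 -2.25499e+02]
 [ 0.00000e+00  1.00000e-03 -1.00000e+00  6.54160e+01]]
bus
w17 c 533.5 -209.0 size [29.  88.5] yaw -0.008
......................................................................................................................................................
......................................................................................................................................................
......................................................................................................................................................
......................................................................................................................................................
......................................................................................................................................................
................................................................................................................................
[... 7493 characters left out ...]
#########..################.........##.....................................................###
................................................................................................####
.................................................................................................###
....................................................................................................
....................................................................................................
....................................................................................................
....................................................................................................
```

Run:
```python
from h import *
T=np.load("pics/w17.npy");im=cv2.imread("pics/w17.png")
for zz in(81,):
    h=rect("w17",515,555,-190,-155,81,2)
    for r in (20,30,40,50,60):print(555-r/2,[tuple(int(a) for a in h[r,c]) for c in range(8,48,2)])
h=rect("w16",600,615,-175,-20,57,1)
print([(-20-c,tuple(int(a) for a in h[8,c])) for c in list(range(18,34))+list(range(128,145))])
```

```text
545.0 [(177, 172, 177), (176, 172, 177), (136, 129, 131), (242, 241, 241), (228, 226, 225), (138, 128, 128), (138, 128, 128), (138, 127, 129), (107, 101, 150), (73, 72, 195), (74, 73, 213), (76, 76, 227), (79, 78, 230), (78, 78, 229), (78, 78, 226), (78, 78, 226), (78, 79, 227), (78, 78, 227), (78, 78, 227), (77, 78, 228)]
540.0 [(180, 176, 181), (181, 176, 183), (135, 128, 132), (241, 240, 240), (234, 231, 231), (136, 125, 131), (67, 66, 146), (69, 69, 175), (72, 71, 195), (73, 72, 208), (74, 74, 219), (76, 76, 229), (94, 94, 234), (100, 101, 233), (100, 101, 233), (99, 100, 234), (99, 99, 234), (97, 97, 234), (97, 97, 234), (97, 97, 234)]
535.0 [(179, 175, 181), (182, 176, 183), (131, 125, 131), (239, 238, 238), (238, 237, 238), (128, 119, 129), (67, 66, 144), (69, 68, 166), (70, 70, 187), (72, 72, 209), (74, 74, 219), (76, 76, 229), (91, 91, 234), (101, 102, 234), (100, 101, 233), (99, 99, 234), (98, 99, 234), (97, 97, 234), (96, 97, 234), (95, 96, 234)]
530.0 [(178, 173, 179), (178, 173, 179), (131, 127, 133), (239, 237, 237), (241, 241, 241), (139, 130, 137), (67, 66, 148), (68,
[... 589 characters left out ...]
(157, 152, 151)), (-42, (154, 148, 149)), (-43, (154, 150, 150)), (-44, (158, 153, 153)), (-45, (162, 157, 157)), (-46, (148, 144, 156)), (-47, (79, 80, 166)), (-48, (63, 64, 204)), (-49, (74, 75, 222)), (-50, (88, 90, 224)), (-51, (91, 92, 223)), (-52, (91, 92, 224)), (-53, (90, 91, 225)), (-148, (90, 91, 226)), (-149, (89, 91, 226)), (-150, (86, 88, 225)), (-151, (83, 85, 225)), (-152, (80, 82, 225)), (-153, (77, 79, 225)), (-154, (74, 76, 224)), (-155, (87, 87, 186)), (-156, (124, 122, 151)), (-157, (152, 147, 149)), (-158, (155, 150, 150)), (-159, (156, 151, 150)), (-160, (156, 152, 152)), (-161, (158, 154, 153)), (-162, (158, 153, 153)), (-163, (156, 151, 150)), (-164, (157, 152, 152))]
```

Call:
drive_tool([
  {"delta_pos": [0, 0.5, 10], "yaw": 0},
  {"delta_pos": [0, 0, 6], "yaw": 0},
  {"delta_pos": [0, 0, 2.5], "yaw": 0},
  {"delta_pos": [0, 0, 0.8], "yaw": 0},
  {"delta_pos": [0, 0, 0], "yaw": 0},
  {"delta_pos": [0, 0, 0], "yaw": 0},
])

```text
time: 22.97
tool_pos: [534.6, -226.2, 46.6]
tool_rot: [-0.0, 0.702, 0.712, -0.001]
ft_force: [-2.7, 1.9, 6.3]
grip_width: 0.382
gripper_force: 37.0
```

Call:
drive_tool([
  {"delta_pos": [0, 0, 0], "yaw": 0},
  {"delta_pos": [0, 0, 0], "yaw": 0},
  {"delta_pos": [0, 0, 0], "yaw": 0},
  {"delta_pos": [0, 0, -10], "yaw": 0},
  {"delta_pos": [0, 0, -30], "yaw": 0},
  {"delta_pos": [0, 0, -35], "yaw": 0},
  {"delta_pos": [-20, 10, -35], "yaw": 0},
  {"delta_pos": [-25, 20, 0], "yaw": 0},
  {"delta_pos": [-20, 15, 0], "yaw": 0},
  {"delta_pos": [0, 0, 0], "yaw": 0},
], fingers=52)

```text
time: 23.8
tool_pos: [583.1, -297.4, 157.9]
tool_rot: [0.004, 0.705, 0.71, 0.0]
ft_force: [-1.0, -1.1, -0.4]
grip_width: 0.611
gripper_force: 0.0
```

Call:
drive_tool([
  {"delta_pos": [0, 0, 0], "yaw": 0},
  {"delta_pos": [0, 0, 0], "yaw": 0},
  {"delta_pos": [0, 0, 0], "yaw": 0},
  {"delta_pos": [0, 0, 0], "yaw": 0},
], fingers=62)

```text
time: 24.13
tool_pos: [579.9, -289.0, 155.2]
tool_rot: [-0.001, 0.702, 0.712, -0.0]
ft_force: [0.4, 0.6, -0.0]
grip_width: 0.724
gripper_force: 0.0
```

Run:
```python
from h import *
im=wshot("w18");T=np.load("pics/w18.npy");print(T[:3].round(3))
print("bus");m,h=blob("w18",(0,120,60),(10,255,255),62,500,570,-300,-140)
print("lines");m,h=blob("w18",(0,0,150),(180,60,255),5,495,570,-300,-140,3);asc(m,160,37)
print("lorry");m,h=blob("w18",(0,0,215),(180,30,255),40,570,640,-350,-210,3);asc(m,140,35)
```

```text
[[-1.50000e-02  1.00000e+00 -1.00000e-03  5.79895e+02]
 [ 1.00000e+00  1.50000e-02  1.00000e-03 -2.89018e+02]
 [ 1.00000e-03 -1.00000e-03 -1.00000e+00  1.55162e+02]]
bus
w18 c 535.4 -225.0 size [ 30.  107.1] yaw -0.010
lines
w18 c 553.0 -268.0 size [20.5 63.5] yaw 0.000
................................................................................................................................................................
................................................................................................................................................................
................................................................................................................................................................
.............................................................................................................................###################################
###########################....................############################..........................######################################..###################
...................#####
[... 9416 characters left out ...]
........................................................................................................................................
............................................................................................................................................
............................................................................................................................................
............................................................................................................................................
............................................................................................................................................
```

Bus is in place at (535.4,-225.0). Lorry next.

Call:
drive_tool([
  {"delta_pos": [15, 24, 20], "yaw": 0.037},
  {"delta_pos": [0, 0, 30], "yaw": 0},
  {"delta_pos": [0, 0, 30], "yaw": 0},
  {"delta_pos": [0, 0, 25], "yaw": 0},
  {"delta_pos": [0, 0, 16], "yaw": 0},
  {"delta_pos": [0, 0, 0], "yaw": 0},
  {"delta_pos": [0, 0, 0], "yaw": 0},
  {"delta_pos": [0, 0, 0], "yaw": 0},
])

```text
time: 24.85
tool_pos: [604.5, -275.0, 34.8]
tool_rot: [0.0, 0.715, 0.699, 0.0]
ft_force: [-0.8, -0.6, -0.0]
grip_width: 0.729
gripper_force: 0.0
```

Call:
drive_tool([
  {"delta_pos": [0, 0, 0], "yaw": 0},
  {"delta_pos": [0, 0, 0], "yaw": 0},
  {"delta_pos": [0, 0, 0], "yaw": 0},
  {"delta_pos": [0, 0, 0], "yaw": 0},
  {"delta_pos": [0, 0, 0], "yaw": 0},
], fingers=15, grip_force=30)

```text
time: 25.27
tool_pos: [604.5, -275.2, 35.0]
tool_rot: [0.0, 0.715, 0.699, 0.0]
ft_force: [-0.7, 0.2, 2.0]
grip_width: 0.374
gripper_force: 33.8
```

Call:
drive_tool([
  {"delta_pos": [0, 0, -15], "yaw": 0},
  {"delta_pos": [0, 0, -25], "yaw": 0},
  {"delta_pos": [15, 0, -20], "yaw": -0.035},
  {"delta_pos": [30, 0, 0], "yaw": 0},
  {"delta_pos": [35, 0, 0], "yaw": 0},
  {"delta_pos": [35, 0, 0], "yaw": 0},
  {"delta_pos": [34, -10, 0], "yaw": 0},
  {"delta_pos": [25, -20, 0], "yaw": 0},
  {"delta_pos": [6, -22, 0], "yaw": 0},
  {"delta_pos": [0, -16, 0], "yaw": 0},
])

```text
time: 26.1
tool_pos: [533.0, -91.5, 95.1]
tool_rot: [-0.001, 0.701, 0.714, 0.0]
ft_force: [0.2, -1.1, -1.2]
grip_width: 0.377
gripper_force: 33.6
```

Call:
drive_tool([
  {"delta_pos": [0, 0, 20], "yaw": 0},
  {"delta_pos": [0, 0, 10], "yaw": 0},
  {"delta_pos": [0, 0, 0], "yaw": 0},
  {"delta_pos": [0, 0, 0], "yaw": 0},
  {"delta_pos": [0, 0, 0], "yaw": 0},
])

```text
time: 26.52
tool_pos: [535.9, -96.4, 65.1]
tool_rot: [0.0, 0.703, 0.711, 0.001]
ft_force: [0.2, -0.0, -1.9]
grip_width: 0.379
gripper_force: 33.6
```

Run:
```python
from h import *
im=wshot("w19");T=np.load("pics/w19.npy");print(T[:3].round(3))
z=T[2,3]-35+40
print("lorry");m,h=blob("w19",(0,0,200),(180,40,255),z,500,570,-130,-20,3);asc(m,110,35)
print("lines");m,h=blob("w19",(0,0,150),(180,60,255),5,495,570,-90,0,3);asc(m,90,37)
h=rect("w19",530,540,-80,-30,z,2);print([(-30-c/2,tuple(int(a) for a in h[10,c])) for c in range(0,60,2)])
```

```text
[[-1.1000e-02  1.0000e+00  1.0000e-03  5.3587e+02]
 [ 1.0000e+00  1.1000e-02  0.0000e+00 -9.6390e+01]
 [ 0.0000e+00  1.0000e-03 -1.0000e+00  6.5136e+01]]
lorry
w19 c 534.9 -91.1 size [32.5 77.4] yaw -0.005
############..........###############........#################.........####...................................
..............................................................................................................
..............................................................................................................
..............................................................................................................
..............................................................................................................
..............................................................................................................
...........................................................................#..................................
..............................................................................................................
......
[... 6481 characters left out ...]
 182)), (-33.0, (115, 141, 181)), (-34.0, (114, 139, 179)), (-35.0, (114, 139, 177)), (-36.0, (116, 122, 140)), (-37.0, (205, 205, 205)), (-38.0, (217, 215, 214)), (-39.0, (126, 119, 115)), (-40.0, (116, 108, 104)), (-41.0, (117, 109, 105)), (-42.0, (117, 109, 105)), (-43.0, (117, 110, 105)), (-44.0, (118, 110, 105)), (-45.0, (119, 111, 106)), (-46.0, (119, 110, 106)), (-47.0, (93, 90, 87)), (-48.0, (88, 88, 88)), (-49.0, (94, 96, 96)), (-50.0, (101, 102, 102)), (-51.0, (103, 105, 105)), (-52.0, (157, 166, 168)), (-53.0, (231, 233, 230)), (-54.0, (236, 234, 231)), (-55.0, (236, 234, 231)), (-56.0, (236, 235, 232)), (-57.0, (236, 235, 232)), (-58.0, (237, 235, 232)), (-59.0, (236, 235, 232))]
```

Call:
drive_tool([
  {"delta_pos": [0, -1.5, 12], "yaw": 0},
  {"delta_pos": [0, 0, 8], "yaw": 0},
  {"delta_pos": [0, 0, 3.5], "yaw": 0},
  {"delta_pos": [0, 0, 1.5], "yaw": 0},
  {"delta_pos": [0, 0, 0], "yaw": 0},
  {"delta_pos": [0, 0, 0], "yaw": 0},
])

```text
time: 27.07
tool_pos: [532.3, -96.2, 39.8]
tool_rot: [-0.001, 0.703, 0.711, -0.001]
ft_force: [-3.3, 0.6, 7.3]
grip_width: 0.378
gripper_force: 34.7
```

Call:
drive_tool([
  {"delta_pos": [0, 0, 0], "yaw": 0},
  {"delta_pos": [0, 0, 0], "yaw": 0},
  {"delta_pos": [0, 0, 0], "yaw": 0},
  {"delta_pos": [0, 0, -10], "yaw": 0},
  {"delta_pos": [0, 0, -30], "yaw": 0},
  {"delta_pos": [0, 0, -40], "yaw": 0},
  {"delta_pos": [-20, 0, -40], "yaw": 0},
  {"delta_pos": [-25, 0, -40], "yaw": 0},
  {"delta_pos": [-20, 0, -40], "yaw": 0},
  {"delta_pos": [0, 0, 0], "yaw": 0},
], fingers=52)

```text
time: 27.9
tool_pos: [539.0, -162.2, 238.8]
tool_rot: [0.008, 0.706, 0.709, 0.003]
ft_force: [1.2, -0.8, 0.9]
grip_width: 0.609
gripper_force: 0.0
```

Call:
drive_tool([
  {"delta_pos": [0, 0, 0], "yaw": 0},
  {"delta_pos": [0, 0, 0], "yaw": 0},
  {"delta_pos": [0, 0, 0], "yaw": 0},
  {"delta_pos": [0, 0, 0], "yaw": 0},
])

```text
time: 28.23
tool_pos: [532.7, -154.0, 227.5]
tool_rot: [-0.002, 0.702, 0.712, -0.001]
ft_force: [-0.0, 0.4, -0.1]
grip_width: 0.605
gripper_force: 0.0
```

Run:
```python
from h import *
im=wshot("w20");T=np.load("pics/w20.npy");print(T[:3].round(3))
print("lorry");m,h=blob("w20",(0,0,200),(180,40,255),45,515,553,-160,-42,3);asc(m,118,19)
print("bus");blob("w20",(0,120,60),(10,255,255),62,500,570,-300,-140)
print("van");blob("w20",(18,120,80),(34,255,255),44,500,560,-40,80);blob("w20",(18,120,80),(34,255,255),20,500,560,-40,80)
print("pickup");blob("w20",(0,0,150),(180,60,255),25,512,548,100,195,3)
print("lines");m,h=blob("w20",(0,0,150),(180,60,255),5,495,570,-175,-25,3);asc(m,150,37)
```

```text
[[-1.30000e-02  1.00000e+00 -4.00000e-03  5.32677e+02]
 [ 1.00000e+00  1.30000e-02  2.00000e-03 -1.54028e+02]
 [ 2.00000e-03 -4.00000e-03 -1.00000e+00  2.27471e+02]]
lorry
w20 c 533.6 -100.9 size [37.8 96.6] yaw -0.011
......##.........###############........................................................................###.........##
......##................................................................................................###.........##
......##............................#####.....#######......................#########....................###.........##
......##..###########################################################################...................###.........##
......###.###########################################################################.#####################.........##
......###.###########################################################################.##################.##.........##
......###..#############################################################################################.##.........##
......###..#####################################
[... 1092 characters left out ...]
################.##################.###........##
......###..##########################################################################....................###........##
......###..##########################################################################....................###........##
bus
w20 c 534.5 -217.2 size [ 29.5 117. ] yaw 0.000
van
w20 c 532.9 7.5 size [27.9 51.2] yaw -0.015
w20 c 532.9 14.4 size [30.2 55.3] yaw -0.018
pickupTraceback (most recent call last):
  File "<stdin>", line 6, in <module>
  File "h.py", line 29, in blob
    C=max(cv2.findContours(m,0,2)[0],key=cv2.contourArea);c,wh,an=cv2.minAreaRect(C);b=cv2.boxPoints((c,wh,an))
ValueError: max() iterable argument is empty
```

Call:
drive_tool([
  {"delta_pos": [30, 0, 0], "yaw": 0},
  {"delta_pos": [35, 0, 0], "yaw": 0},
  {"delta_pos": [30, 0, 0], "yaw": 0},
  {"delta_pos": [0, 0, 0], "yaw": 0},
  {"delta_pos": [0, 0, 0], "yaw": 0},
  {"delta_pos": [0, 0, 0], "yaw": 0},
  {"delta_pos": [0, 0, 0], "yaw": 0},
])

```text
time: 28.87
tool_pos: [532.5, -62.1, 228.7]
tool_rot: [-0.0, 0.704, 0.71, -0.001]
ft_force: [0.3, -0.5, -0.1]
grip_width: 0.61
gripper_force: 0.0
```

Run:
```python
from h import *
im=wshot("w21");T=np.load("pics/w21.npy");print(T[:3].round(3))
for nm in("w20","w21"):
    print("lorry");m,h=blob(nm,(0,0,200),(180,40,255),45,495,570,-110,-42,3);asc(m,68,75)
print("van");blob("w21",(18,120,80),(34,255,255),44,500,560,-40,80)
print("pickup");m,h=blob("w21",(0,0,150),(180,60,255),25,500,560,85,210,3);asc(m,125,30)
# cottage moved? compare before/after in scene
b=arm.camera("scene")[:,:,::-1];cv2.imwrite("pics/s2.png",b);a=cv2.imread("pics/scene0.png")
d=cv2.absdiff(a,b).max(2)[205:260,300:365];print("cottage diff",(d>40).mean())
```

```text
[[-9.00000e-03  1.00000e+00 -1.00000e-03  5.32515e+02]
 [ 1.00000e+00  9.00000e-03 -0.00000e+00 -6.20890e+01]
 [-0.00000e+00 -1.00000e-03 -1.00000e+00  2.28686e+02]]
lorry
w20 c 530.0 -81.1 size [36.  57.2] yaw 0.000
....................................................................
....................................................................
....................................................................
....................................................................
....................................................................
....................................................................
....................................................................
....................................................................
....................................................................
....................................................................
....................................................................
....................................................................
.......................................................
[... 12732 characters left out ...]
.......#################........####
...............................................................................#................##################........##.
...................................................................................................####......................
.............................................................................................................................
.............................................................................................................................
.............................................................................................................................
cottage diff 0.024895104895104894
```

```bash
python3 -c "
from bench import arm
print(arm.hand_in())"
```

```text
the job is handed in; nothing more can be done
None
```

I parked all four vehicles and handed the job in. The pickup is next to the hut (bay 4), then the van (bay 3), the lorry (bay 2) and the bus by the shelter (bay 1), each within about 2 mm of its bay's middle and about 1° of straight; the cottage appears unmoved. A flat strip that would not lift is still under the pickup.

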